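Pack the slide mailers into the carrying case

TASK

Pack the slide mailers for the courier: pull the top drawer of the slide cabinet right out to its stop and lay every mailer from it flat, fully down, in a foam pocket of its own in the open carrying case. When all of them are in, swing the case's lid over and press it down until the two halves meet edge to edge, and push the drawer fully shut again. Leave the wash bottle, the tip box and the timer where they are.

Things in the scene. Friction and masses are not known exactly. Their poses are not given: they have to be found in the camera images.
- slidecab_front (a point): grey steel slide cabinet with two white-fronted drawers, 273 deep x 300 wide x 150 mm high, fixed, its top clear; this point: middle of its top face's front edge, 150 mm up; x from front to back (drawers slide to its -x), z up. Top drawer inside 228 (x) x 258 mm; above the bench: its floor 85 mm, its low side and back walls to 95 mm, front panel (15 mm thick) to 136 mm
- slidecab_drawer0 (a joint): how far the TOP drawer is out, in m: 0 shut, 0.200 at its stop; slides easily (about 1 N plus 4 N per m/s) and stays where it is left
- slidecab_drawer0_handle (a point): middle of the top drawer's steel bar handle: an 11 mm round bar, 120 mm long, level, along the cabinet's y, its centre 35 mm in front of the drawer front (29 mm free behind it for a finger), 112 mm above the bench, 38 mm below the cabinet's top; axes as the cabinet's; moves with the drawer
- case: blue clamshell carrying case with black foam, open; base 246 (its x) x 208 (its y) mm, rim 46 mm above the bench, walls 5 mm, does not slide; origin at the centre of its underside, z up. Lid hinged along its -y side; carrying handle stands out 15 mm at +y. Six foam pockets, 42 (x) x 88 (y) mm, 12 mm deep, floor at 16 mm, equally deep 36 mm finger scoops at both x sides
- case_lid (a joint): opening angle of the case's lid half, rad: 0 shut, the rims of the two halves edge to edge; 2.0 fully open (leaning back past upright). The friction hinge (0.5 N m) holds it at any angle, so it must be swung over and pressed right down (2 to 5 N at the free edge); there is nothing else to latch
- lid_hinge (a point): middle of the lid's hinge line, at the base's rim height (46 mm), at case x = 0, y = -104 mm; the line runs along the case's x; the lid opens by turning about +x of the case
- lid_edge (a point): middle of the lid's free edge on its outside face, 208 mm from the hinge along the lid and 34 mm out from its rim plane; 80 mm above the bench when shut. The lid half is 246 x 208 x 34 mm, filled with foam, so a mailer standing proud of its pocket keeps it from closing; moves with the lid
- pocket0 (a point): pocket 0: where the centre of a mailer lies when it is seated in this pocket, 26 mm above the bench, at case x = -68, y = 49 mm; the mailer's long side then lies along the case's y
- pocket1 (a point): pocket 1: where the centre of a mailer lies when it is seated in this pocket, 26 mm above the bench, at case x = 0, y = 49 mm; the mailer's long side then lies along the case's y
- pocket2 (a point): pocket 2: where the centre of a mailer lies when it is seated in this pocket, 26 mm above the bench, at case x = 68, y = 49 mm; the mailer's long side then lies along the case's y
- pocket3 (a point): pocket 3: where the centre of a mailer lies when it is seated in this pocket, 26 mm above the bench, at case x = -68, y = -49 mm; the mailer's long side then lies along the case's y
- pocket4 (a point): pocket 4: where the centre of a mailer lies when it is seated in this pocket, 26 mm above the bench, at case x = 0, y = -49 mm; the mailer's long side then lies along the case's y
- pocket5 (a point): pocket 5: where the centre of a mailer lies when it is seated in this pocket, 26 mm above the bench, at case x = 68, y = -49 mm; the mailer's long side then lies along the case's y
- mailer_white: white plastic slide mailer, a closed flat box 84 (its x) x 38 (its y) x 20 mm (its z) with a paper label on top, about 60 g, lying flat in the top drawer at the start; origin at its centre; may be absent (None)
- mailer_yellow: yellow plastic slide mailer, a closed flat box 84 (its x) x 38 (its y) x 20 mm (its z) with a paper label on top, about 60 g, lying flat in the top drawer at the start; origin at its centre; may be absent (None)
- mailer_green: green plastic slide mailer, a closed flat box 84 (its x) x 38 (its y) x 20 mm (its z) with a paper label on top, about 60 g, lying flat in the top drawer at the start; origin at its centre; may be absent (None)
- mailer_red: red plastic slide mailer, a closed flat box 84 (its x) x 38 (its y) x 20 mm (its z) with a paper label on top, about 60 g, lying flat in the top drawer at the start; origin at its centre; may be absent (None)
- mailer_orange: orange plastic slide mailer, a closed flat box 84 (its x) x 38 (its y) x 20 mm (its z) with a paper label on top, about 60 g, lying flat in the top drawer at the start; origin at its centre; may be absent (None)
- wash_bottle: white wash bottle with red cap, 72 mm across, 185 mm high, origin at the centre of its underside; to be left alone
- tip_box: pipette tip box with orange lid, 88 x 128 x 70 mm high, origin at the centre of its underside; to be left alone
- timer: white bench timer, 75 x 75 x 22 mm, lying flat, origin at the centre of its underside; to be left alone

How it is judged:
By the outcome, as a careful person would: the job done as asked, in the order asked, and still so for the second after the job is handed in, with the robot touching nothing.
Of mailer_white, mailer_yellow, mailer_green, mailer_red, mailer_orange only 3 to 5 are there at a start; the rules pass over those that are not, and their reading is None.
At some moment in a run one of mailer_white, mailer_yellow, mailer_green, mailer_red, mailer_orange may be knocked a few centimetres aside while the robot is not near it.
Once in a run the grip may slacken for a moment while it holds something.
It also fails if it takes over 210 s, if anything falls off the work surface, if the arm or the gripper's body presses on something with over 40 N, if the wrist force passes 120 N, or if a joint passes its speed limit or range.

ROBOT

A 6-joint arm with a two-finger parallel gripper is mounted at the origin on the work surface. World frame = base frame: x ahead of the robot, y to its left, z up, the work surface at z = 0. Lengths are in m, angles in rad, forces in N, time in s.
With the tool pointing down it reaches from about 0.35 to 0.775 m from the base axis. Payload 7.3 kg.
Tool frame: the origin (TCP) lies on the centre line of the jaws, within the pads' length; the fingertips stand 11 mm ahead of it and the grasp point (between the pads) lies 8 mm behind it; y points along the fingers, z is the direction in which the jaws open and shut, and the axes are right-handed (so a half turn about y gives the same grasp; the last joint's range is limited). The gripper opens to 92 mm and grips with 3 to 60 N. Pads are 19 mm wide; open, the fingers measure 130 mm over their backs; the gripper's body (75 mm by 190 mm) begins 47 mm behind the grasp point.
Start: joints at [-1.395, 0.342, 1.524, -0, 1.275, -0.146], TCP at [0.166, -0.498, 0.238] pointing down, gripper open.
Joint ranges: [-2.53, 2.53], [-0.77, 2.02], [0.04, 2.7], [-1, 4.14], [0.28, 2.66], [-3.11, 3.11]. Speed limits (rad/s): [2.57, 2.57, 3.14, 3.14, 3.14, 3.14].

INTERFACE

Orientations are given as [roll, pitch, yaw] about the fixed x, y, z axes, in that order (R = Rz(yaw) Ry(pitch) Rx(roll)).
In Python, from cell import robot, cams gives the robot as it stands.
- The arm moves only by the tool apply_moves, never from a script. Its argument "plan" is a list of rows, each a list of 7 numbers: the shift along the tool's x, y, z in m, then the turn, a rotation vector about the tool's x, y, z in degrees, then the gripper command: -1 is fully open, 1 is shut, values between are in proportion. A call has exactly 5 rows; each row is the pose to reach, as a shift and turn from the pose commanded when the call began, along the tool's axes at that moment; what a row does not reach only later rows make up. A row lasts 1/8 s, in which the tool goes at most 62.5 mm and 10.7 degrees, less where a joint would pass 70% of its speed; a pose out of reach is approached as far as the arm can. A call with a gripper value outside its range is refused whole. The fingers move at their own pace and stop on an object; "squeeze" is the grip in N (left out, the last holds). Time passes only in rows, so rows that repeat a pose let the fingers close, or fill a call up. It gives the time, the measured TCP pose, the force and the opening at its end, in the units of the state.
- robot.observe(): the state, without advancing time (a new reading comes with each control period).
- cams.read_camera(name): name is "scene" or "top"; returns the picture (384x512x3 uint8, blue, green, red); there is no depth.
- cams.calibration(name): a dict with "fx", "fy", "cx", "cy" (pixels), "extrinsics" (4x4, takes a point from world to camera coordinates). Camera axes: x right, y up, looking along -z (the intrinsics and any distortion apply to the point x, -y, -z); pixel columns grow to the right and rows downward; lengths in m; the calibration is good to about 2 mm. A picture is of the moment at which its call begins. calibration takes no time and is no camera call.
- robot.hand_in(): hands the job in, once; it reports no verdict.
The state is a dict: "time": time; "qpos": joint angles; "qvel": joint speeds; "joint_efforts": joint torques, N m; "tool_pos": TCP position; "tool_rot": TCP orientation; "contact_force": force on the tool from outside, world axes, zero at the start; "torque": the same for the moment, N m; "opening": finger opening in m.
Only numpy, scipy, OpenCV 4.12 (cv2) and the standard library are available. Lean on these libraries where they do the work, as an engineer would, in place of code of your own. Each camera call takes 0.05 s, during which the arm holds its last target. There are 200 camera calls.

## Working session

There is one attempt and no reset: what is moved stays moved. The work goes in short steps, Python scripts to look and compute and a tool call to move; the robot and the scene stay as the last step left them, time stands still between calls to the robot, and variables do not carry over. Pictures are saved under pics/ and viewed, about 12 in all and at most 16, crops included, and the job is handed in when it is done.

Besides the shell and the picture viewer there is one more tool, called after ">>>" as name(argument=value, ...) on one line, values as JSON. apply_moves: Moves the arm, as the interface text tells. Its arguments: {"type":"object","properties":{"plan":{"type":"array","items":{"type":"array","items":{"type":"number"}}},"squeeze":{"type":"number"}},"required":["plan"]}

```bash
ls; mkdir -p pics
python3 - <<'E'
from cell import robot,cams
import cv2,numpy as np
print(robot.observe())
for n in("scene","top"):
    cv2.imwrite(f"pics/{n}0.png",cams.read_camera(n)); c=cams.calibration(n); print(n,c)
E
```

```text
pics
{'time': 0.0, 'qpos': array([-1.39498849e+00,  3.42714525e-01,  1.52501258e+00,  1.79797242e-05,
        1.27541493e+00, -1.46001623e-01]), 'qvel': array([9.32633419e-04, 1.86283942e-04, 2.96744902e-04, 6.91215270e-05,
       6.83705121e-04, 1.31741707e-03]), 'joint_efforts': array([-6.98807835e-04, -4.31240594e+01, -2.44225109e+01,  7.16436398e-02,
        5.57876111e-02, -1.11651493e-04]), 'tool_pos': array([ 0.16600481, -0.49764938,  0.23705076]), 'tool_rot': array([-1.57232673e+00,  2.42419965e-04, -2.81978862e+00]), 'contact_force': array([0.2417724 , 0.12260934, 0.21861351]), 'torque': array([ 0.05740206, -0.0251799 , -0.07171345]), 'opening': 0.0916150973635084}
scene {'fx': 404.3152826905234, 'fy': 404.3152826905234, 'cx': 253.5569393127211, 'cy': 193.97809200666308, 'extrinsics': array([[-0.2356961 ,  0.97180918,  0.00585409,  0.0266647 ],
       [-0.64040838, -0.15984563,  0.75121667,  0.2965133 ],
       [ 0.730975  ,  0.17330983,  0.66002974, -1.64640858],
       [ 0.        ,  0.        ,  0.        ,  1.        ]])}
top {'fx': 350.8889909333835, 'fy': 350.8889909333835, 'cx': 256.42720049827847, 'cy': 190.72531526423322, 'extrinsics': array([[ 0.015461  , -0.99983652,  0.00937519,  0.11120411],
       [ 0.98049702,  0.01699789,  0.19579752, -0.6078875 ],
       [-0.19592487,  0.00616512,  0.98059953, -1.19472878],
       [ 0.        ,  0.        ,  0.        ,  1.        ]])}
```

Run:
```python
import cv2
for n in("scene","top"):
    cv2.imwrite(f"pics/{n}0b.png",cv2.resize(cv2.imread(f"pics/{n}0.png"),(800,600),interpolation=cv2.INTER_CUBIC))
```

```text
(no output)
```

View pics/top0b.png

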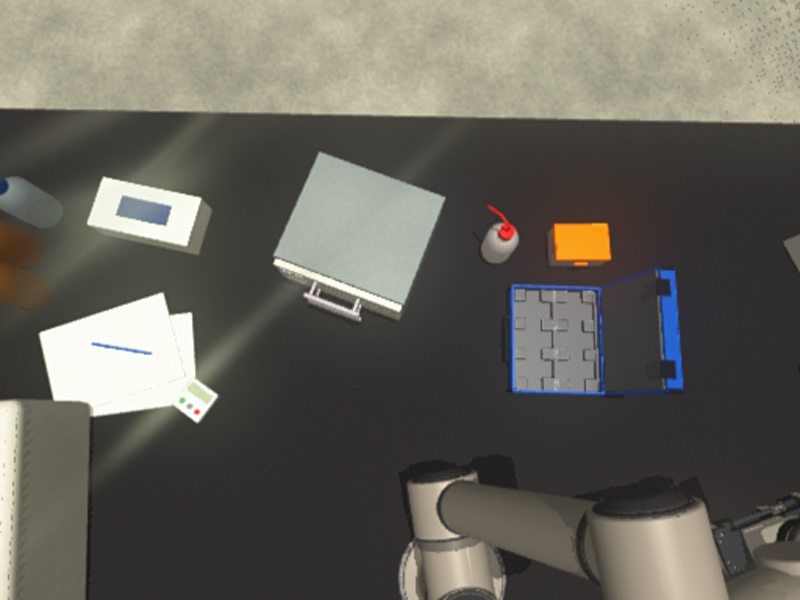

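View pics/scene0b.png

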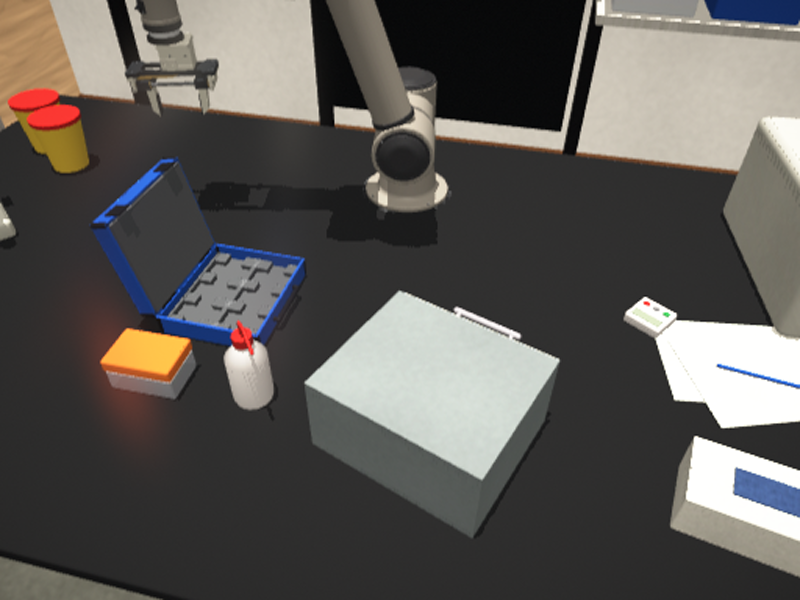

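The top view shows the cabinet's front edge running from about (275,258) to (402,305). The case is at (512–603, 285–392) with its lid leaning to the right, the −y side. I'll measure corners in an enlarged crop.

Run:
```python
import cv2
im=cv2.imread("pics/top0.png")[90:260,170:436]
cv2.imwrite("pics/crop1.png",cv2.resize(im,None,fx=3,fy=3,interpolation=cv2.INTER_CUBIC))
```

```text
(no output)
```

View pics/crop1.png

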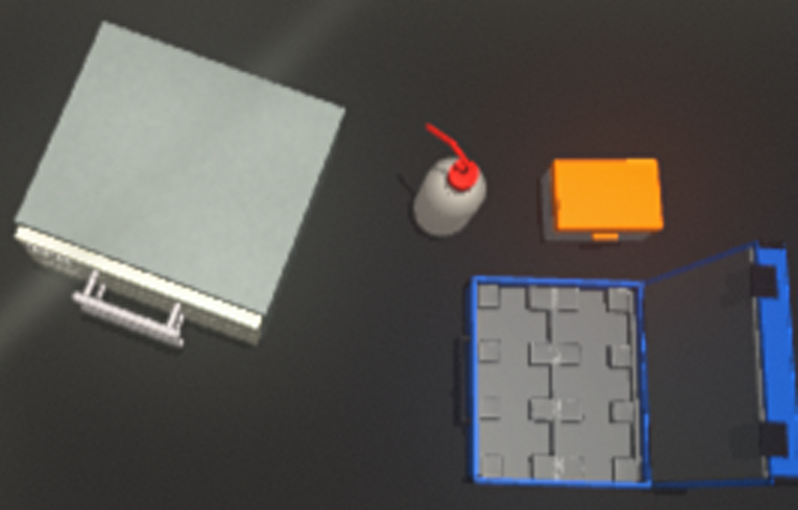

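```bash
cat > h.py <<'E'
import numpy as np,cv2
from scipy.optimize import least_squares
from scipy.spatial.transform import Rotation as R
from cell import robot,cams
def proj(n,P):
    c=cams.calibration(n);P=np.atleast_2d(P)
    q=P@c["extrinsics"][:3,:3].T+c["extrinsics"][:3,3]
    return np.c_[c["cx"]-c["fx"]*q[:,0]/q[:,2],c["cy"]+c["fy"]*q[:,1]/q[:,2]]
def ray(n,uv,z):
    c=cams.calibration(n);E=c["extrinsics"];uv=np.atleast_2d(uv).astype(float)
    d=np.c_[(uv[:,0]-c["cx"])/c["fx"],-(uv[:,1]-c["cy"])/c["fy"],-np.ones(len(uv))]@E[:3,:3]
    o=-E[:3,:3].T@E[:3,3]
    return o+d*((z-o[2])/d[:,2])[:,None]
def fit(n,loc,uv,z,g=(0.5,0,0)):
    loc=np.array(loc,float)
    def pts(p):
        c,s=np.cos(p[2]),np.sin(p[2])
        return np.c_[p[0]+c*loc[:,0]-s*loc[:,1],p[1]+s*loc[:,0]+c*loc[:,1],np.full(len(loc),z)]
    r=least_squares(lambda p:(proj(n,pts(p))-uv).ravel(),g)
    return r.x,np.abs(r.fun).max()
def to_tool(target,Rt=None):
    "shift in tool axes (m) to world target from measured pose"
    s=robot.observe();M=R.from_euler('xyz',s["tool_rot"])
    return M.inv().apply(np.array(target)-s["tool_pos"])
E
python3 - <<'E'
from h import *
cr=lambda a:np.array(a,float)/3+[170-1/3,90-1/3]
C,e=fit("top",[(.273,.15),(.273,-.15),(0,-.15),(0,.15)],cr([(104,21),(345,108),(263,313),(17,220)]),.15)
print("cab",C,e)
K,e=fit("top",[(.123,.104),(.123,-.104),(-.123,-.104),(-.123,.104)],cr([(472,277),(642,283),(650,486),(474,482)]),.046)
print("case",K,e)
print("handle",ray("top",cr([(78,298),(182,343)]),.115))
s=robot.observe();print(R.from_euler('xyz',s["tool_rot"]).as_matrix().round(3))
c,sn=np.cos(C[2]),np.sin(C[2])
f=lambda x,y:(C[0]+c*x-sn*y,C[1]+sn*x+c*y)
for d in(0,.2): print("h",f(-.05-d,0),np.hypot(*f(-.05-d,0)))
print("drawer ctr",f(.114-.2+0.0,0),[np.hypot(*f(x-.2,y)) for x in(0.0,.228) for y in(-.129,.129)])
print("wb", ray("top",cr([(440,225)]),0), "tip",ray("top",cr([(607,195)]),.07))
print("scene check",proj("scene",[(*f(.273,.15),.15),(*f(.273,-.15),.15),(*f(0,.15),.15),(*f(0,-.15),.15)])*1.5625)
E
```

```text
cab [ 0.62066275  0.25934985 -0.34953318] 2.293811981570201
case [ 0.52163235 -0.23654616 -0.01437101] 0.4836305350404473
handle [[0.59731611 0.32883903 0.115     ]
 [0.54755302 0.20912408 0.115     ]]
[[-0.949 -0.     0.316]
 [-0.316  0.001 -0.949]
 [-0.    -1.    -0.001]]
h (np.float64(0.573686117884589), np.float64(0.27647281227880044)) 0.6368304152463506
h (np.float64(0.3857795811896008), np.float64(0.34496466192016323)) 0.517519567974503
drawer ctr (np.float64(0.5398629412794912), np.float64(0.2888013452142458)) [np.float64(0.44010740396836145), np.float64(0.6550600863420268), np.float64(0.6163495015091509), np.float64(0.7844079918647132)]
wb [[ 0.72308569 -0.10590412  0.        ]] tip [[ 0.74464078 -0.29623068  0.07      ]]
scene check [[478.94230517 484.73177904]
 [300.11152194 386.22618745]
 [561.44528646 357.61117991]
 [400.98534215 288.48147391]]
```

Run:
```python
from h import *
cr=lambda a:np.array(a,float)/3+[170-1/3,90-1/3]
P=ray("top",cr([(104,21),(345,108),(263,313),(17,220)]),.15);print(P.round(4))
for i in range(4):
    d=P[(i+1)%4]-P[i];print(np.linalg.norm(d),np.degrees(np.arctan2(d[1],d[0])))
P=ray("scene",np.array([(474,482),(307,383),(400,293),(558,360)])/1.5625,.15);print(P.round(4))
for i in range(4):
    d=P[(i+1)%4]-P[i];print(np.linalg.norm(d),np.degrees(np.arctan2(d[1],d[0])))
```

```text
[[0.9198 0.3089 0.15  ]
 [0.8179 0.0281 0.15  ]
 [0.5769 0.1186 0.15  ]
 [0.6781 0.3954 0.15  ]]
0.29874833736899137 -109.94677454230599
0.25741644446113976 159.41893905501013
0.2947732636911612 69.92600838542069
0.25674863951932225 -19.695461163081532
[[0.926  0.3    0.15  ]
 [0.8173 0.0327 0.15  ]
 [0.5816 0.1196 0.15  ]
 [0.6786 0.3953 0.15  ]]
0.2885574515241415 -112.13515741977453
0.2511679340915825 159.7666650742968
0.29225624687647167 70.63409457983565
0.2651963012568871 -21.059594815815622
```

```bash
cat >> h.py <<'E'
def down(psi):
    c,s=np.cos(psi),np.sin(psi);return R.from_matrix(np.array([[s,0,c],[-c,0,s],[0,-1,0]]))
def go(wps):
    "wps: (x,y,z,psi_deg) list; prints tool-axis shift mm + rotvec deg per waypoint, rows needed"
    s=robot.observe();p=np.array(s["tool_pos"]);M=R.from_euler('xyz',s["tool_rot"])
    for w in wps:
        t=np.array(w[:3]);N=down(np.radians(w[3]))
        N2=N*R.from_euler('y',180,degrees=True)
        N=min((N,N2),key=lambda n:(M.inv()*n).magnitude())
        d=M.inv().apply(t-p)*1000;r=np.degrees((M.inv()*N).as_rotvec())
        print(w,"shift",d.round(1),"rot",r.round(1),"rows",round(max(np.linalg.norm(d)/62.5,np.linalg.norm(r)/10.7),2))
        p,M=t,N
def st():
    s=robot.observe();print(round(s["time"],2),"pos",s["tool_pos"].round(4),"rot",s["tool_rot"].round(3),"F",s["contact_force"].round(1),"open",round(s["opening"]*1000,1),"q",s["qpos"].round(2))
E
python3 - <<'E'
from h import *
P=ray("scene",np.array([(457,310),(520,335)])/1.5625,.115);print(P, P.mean(0))
C,e=fit("top",[(.258,.15),(.258,-.15),(0,-.15),(0,.15)],np.array([(104,21),(345,108),(263,313),(17,220)])/3+[170-1/3,90-1/3],.15,(.6,.2,-.3));print(C,e)
C2,e=fit("scene",[(.258,.15),(.258,-.15),(0,-.15),(0,.15)],np.array([(474,482),(307,383),(400,293),(558,360)])/1.5625,.15,(.6,.2,-.3));print(C2,e)
go([(.25,-.45,.33,-55),(.38,-.2,.33,-20),(.45,.05,.3,-20),(.575,.272,.25,-20.3)])
E
```

```text
[[0.56230933 0.21934125 0.115     ]
 [0.5993061  0.33393525 0.115     ]] [0.58080772 0.27663825 0.115     ]
[ 0.6271414   0.25706572 -0.35054744] 0.742570649365689
[ 0.62961254  0.25763845 -0.37038265] 3.1374785177122533
(0.25, -0.45, 0.33, -55) shift [-94.8 -92.8 -18.8] rot [  0.1 -16.6  -0. ] rows 2.14
(0.38, -0.2, 0.33, -20) shift [-249.9   -0.  -130.2] rot [  0. -35.   0.] rows 4.51
(0.45, 0.05, 0.3, -20) shift [-258.9   30.   -19.7] rot [0. 0. 0.] rows 4.18
(0.575, 0.272, 0.25, -20.3) shift [-251.4   50.    41.5] rot [0.  0.3 0. ] rows 4.15
```

>>> apply_moves(plan=[[-0.03,-0.04,-0.006,0,-5,0,0.52],[-0.06,-0.08,-0.012,0,-10,0,0.52],[-0.095,-0.093,-0.019,0,-16.6,0,0.52],[-0.095,-0.093,-0.019,0,-16.6,0,0.52],[-0.095,-0.093,-0.019,0,-16.6,0,0.52]])

```text
time: 0.72
tool_pos: [0.2498, -0.4499, 0.3299]
tool_rot: [-1.572, -0.0, -2.531]
contact_force: [0.4, -1.0, -0.3]
opening: 0.0466
```

>>> apply_moves(plan=[[-0.05,0,-0.026,0,-7,0,0.52],[-0.1,0,-0.052,0,-14,0,0.52],[-0.15,0,-0.078,0,-21,0,0.52],[-0.2,0,-0.104,0,-28,0,0.52],[-0.25,0,-0.13,0,-35,0,0.52]])

```text
time: 1.35
tool_pos: [0.3801, -0.1992, 0.3299]
tool_rot: [-1.572, 0.0, -1.918]
contact_force: [1.4, -0.6, 0.3]
opening: 0.0219
```

>>> apply_moves(plan=[[-0.052,0.006,-0.004,0,0,0,0.52],[-0.104,0.012,-0.008,0,0,0,0.52],[-0.155,0.018,-0.012,0,0,0,0.52],[-0.207,0.024,-0.016,0,0,0,0.52],[-0.259,0.03,-0.02,0,0,0,0.52]])

```text
time: 1.98
tool_pos: [0.4499, 0.0508, 0.2997]
tool_rot: [-1.572, -0.001, -1.922]
contact_force: [0.7, 0.4, 0.6]
opening: 0.0217
```

>>> apply_moves(plan=[[-0.051,0.01,0.009,0,0,0,0.52],[-0.102,0.02,0.018,0,0,0,0.52],[-0.153,0.03,0.027,0,0,0,0.52],[-0.204,0.04,0.036,0,0,0,0.52],[-0.255,0.05,0.046,0,0.2,0,0.52]])

```text
time: 2.6
tool_pos: [0.5812, 0.2743, 0.249]
tool_rot: [-1.572, -0.002, -1.925]
contact_force: [1.1, -0.5, 0.3]
opening: 0.022
```

Run:
```python
from h import *
st(); go([(.580,.274,.25,-20.2),(.580,.274,.106,-20.2)])
c=np.cos(-.352);s=np.sin(-.352)
im=cams.read_camera("top")[120:240,150:300];cv2.imwrite("pics/a.png",cv2.resize(im,None,fx=5,fy=5,interpolation=cv2.INTER_CUBIC))
```

```text
2.6 pos [0.5812 0.2743 0.249 ] rot [-1.572 -0.002 -1.925] F [ 1.1 -0.5  0.3] open 22.0 q [ 0.32  0.56  1.14 -0.    1.44  0.68]
(0.58, 0.274, 0.25, -20.2) shift [ 0.7 -1.  -1. ] rot [ 0.1 -0.1  0.1] rows 0.02
(0.58, 0.274, 0.106, -20.2) shift [  0. 144.  -0.] rot [0. 0. 0.] rows 2.3
```

View pics/a.png

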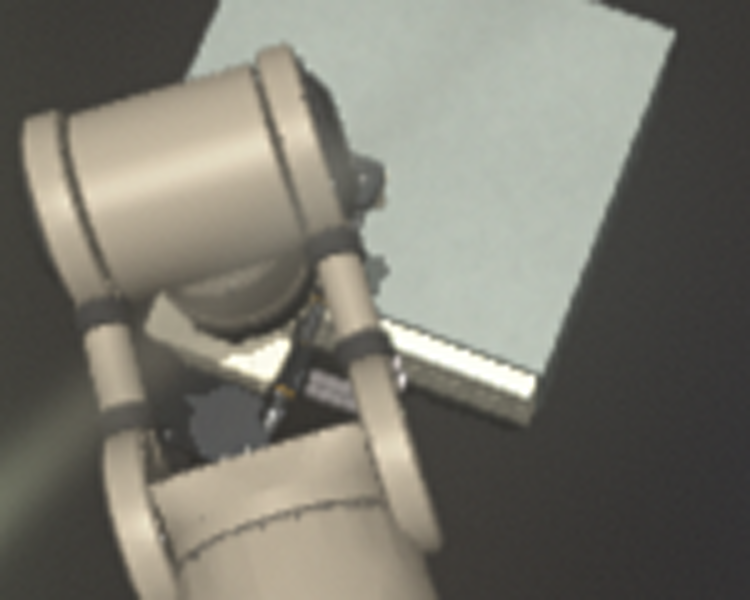

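The arm hides the handle from above here, so I'll go down slowly and watch the wrist force.

>>> apply_moves(plan=[[0.001,0.03,-0.001,0,0,0,0.52],[0.001,0.06,-0.001,0,0,0,0.52],[0.001,0.09,-0.001,0,0,0,0.52],[0.001,0.105,-0.001,0,0,0,0.52],[0.001,0.12,-0.001,0,0,0,0.52]])

```text
time: 3.28
tool_pos: [0.5793, 0.273, 0.13]
tool_rot: [-1.571, -0.0, -1.924]
contact_force: [0.1, 0.5, 0.1]
opening: 0.022
```

>>> apply_moves(plan=[[0,0.005,0,0,0,0,0.52],[0,0.01,0,0,0,0,0.52],[0,0.015,0,0,0,0,0.52],[0,0.02,0,0,0,0,0.52],[0,0.023,0,0,0,0,0.52]])

```text
time: 3.9
tool_pos: [0.5788, 0.2737, 0.1075]
tool_rot: [-1.571, -0.0, -1.923]
contact_force: [-0.4, 1.1, -0.3]
opening: 0.0218
```

>>> apply_moves(plan=[[0,0,0,0,0,0,1],[0,0,0,0,0,0,1],[0,0,0,0,0,0,1],[0,0,0,0,0,0,1],[0,0,0,0,0,0,1]], squeeze=12)

```text
time: 4.53
tool_pos: [0.579, 0.2736, 0.1078]
tool_rot: [-1.57, 0.0, -1.923]
contact_force: [1.4, -0.3, -0.6]
opening: 0.0105
```

>>> apply_moves(plan=[[0,0,-0.02,0,0,0,1],[0,0,-0.05,0,0,0,1],[0,0,-0.08,0,0,0,1],[0,0,-0.11,0,0,0,1],[0,0,-0.14,0,0,0,1]], squeeze=12)

```text
time: 5.15
tool_pos: [0.4468, 0.3217, 0.1078]
tool_rot: [-1.57, -0.001, -1.923]
contact_force: [2.6, 0.0, -2.3]
opening: 0.0106
```

>>> apply_moves(plan=[[0,0,-0.025,0,0,0,1],[0,0,-0.045,0,0,0,1],[0,0,-0.057,0,0,0,1],[0,0,-0.063,0,0,0,1],[0,0,-0.064,0,0,0,1]])

```text
time: 5.78
tool_pos: [0.3917, 0.342, 0.1078]
tool_rot: [-1.562, -0.0, -1.922]
contact_force: [19.3, -15.6, -7.8]
opening: 0.0105
```

Run:
```python
from h import *
st()
```

```text
5.78 pos [0.3917 0.342  0.1078] rot [-1.562 -0.    -1.922] F [ 19.3 -15.6  -7.8] open 10.5 q [ 0.57  0.47  1.72 -0.01  0.95  0.93]
```

>>> apply_moves(plan=[[0,0,0.003,0,0,0,1],[0,0,0.004,0,0,0,0.5],[0,0,0.004,0,0,0,0.5],[0,-0.03,0.004,0,0,0,0.5],[0,-0.08,0.004,0,0,0,0.5]])

```text
time: 6.4
tool_pos: [0.3901, 0.3424, 0.1872]
tool_rot: [-1.573, -0.003, -1.922]
contact_force: [0.6, 0.6, 0.3]
opening: 0.0227
```

>>> apply_moves(plan=[[0.03,-0.05,0,0,0,0,-1],[0.08,-0.08,0,0,0,0,-1],[0.14,-0.11,0,0,0,0,-1],[0.2,-0.12,0,0,0,0,-1],[0.26,-0.12,0.01,0,0,0,-1]])

```text
time: 7.02
tool_pos: [0.3104, 0.0952, 0.3088]
tool_rot: [-1.567, 0.002, -1.92]
contact_force: [1.0, -1.2, -0.2]
opening: 0.0684
```

>>> apply_moves(plan=[[0.04,0,0.03,0,0,0,-1],[0.08,0,0.06,0,0,0,-1],[0.12,0,0.09,0,0,0,-1],[0.16,0,0.1,0,0,0,-1],[0.16,0,0.1,0,0,0,-1]])

```text
time: 7.65
tool_pos: [0.3498, -0.0904, 0.3077]
tool_rot: [-1.571, -0.0, -1.927]
contact_force: [-0.5, 0.5, 0.5]
opening: 0.0919
```

Run:
```python
from h import *
st()
im=cams.read_camera("top");cv2.imwrite("pics/t1.png",im);im=im[100:260,140:300]
cv2.imwrite("pics/t1c.png",cv2.resize(im,None,fx=3.75,fy=3.75,interpolation=cv2.INTER_CUBIC))
```

```text
7.65 pos [ 0.3498 -0.0904  0.3077] rot [-1.571 -0.    -1.927] F [-0.5  0.5  0.5] open 91.9 q [-0.47 -0.02  1.78 -0.    1.39 -0.11]
```

View pics/t1c.png

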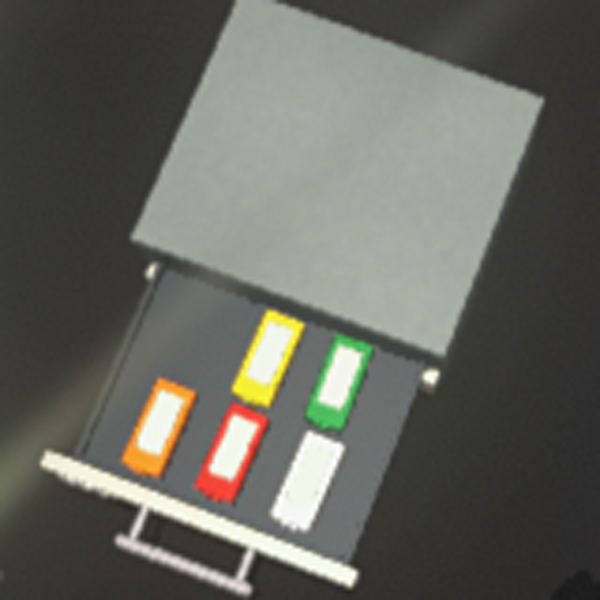

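```bash
cat >> h.py <<'E'
CAB=np.array([.6275,.2572,-.352])
def w(f,x,y):
    c,s=np.cos(f[2]),np.sin(f[2]);return np.array([f[0]+c*x-s*y,f[1]+s*x+c*y])
def rect(n,im,f,z,x0,x1,y0,y1,k):
    "picture of plane z in frame f; up=+x, left=+y; k px/mm"
    W,H=int((y1-y0)*1000*k),int((x1-x0)*1000*k)
    src=proj(n,[(*w(f,x,y),z) for x,y in((x1,y1),(x1,y0),(x0,y0),(x0,y1))]).astype(np.float32)
    M=cv2.getPerspectiveTransform(src,np.float32([(0,0),(W,0),(W,H),(0,H)]))
    return cv2.warpPerspective(im,M,(W,H),flags=cv2.INTER_CUBIC)
E
python3 - <<'E'
from h import *
im=cv2.imread("pics/t1.png")
a=rect("top",im,CAB,.105,-.22,.03,-.14,.14,1.5)
K=[.5216,-.2365,-.0144]
b=rect("top",im,K,.028,-.14,.14,-.12,.12,1.5)
out=np.zeros((430,790,3),np.uint8);out[:a.shape[0],:a.shape[1]]=a;out[:b.shape[0],425:425+b.shape[1]]=b
cv2.imwrite("pics/r1.png",out);print(a.shape,b.shape)
hsv=cv2.cvtColor(a,cv2.COLOR_BGR2HSV)
for n,(l,h) in dict(orange=(8,18),yellow=(22,34),green=(45,80),red=(0,5)).items():
    m=cv2.inRange(hsv,(l,140,90),(h,255,255));m=cv2.morphologyEx(m,cv2.MORPH_CLOSE,np.ones((35,35)))
    c=max(cv2.findContours(m,0,1)[0],key=cv2.contourArea);r=cv2.minAreaRect(c)
    print(n,np.round(r[0],1),np.round(np.array(r[1])/1.5,1),round(r[2],1))
E
```

```text
(375, 420, 3) (420, 360, 3)
orange [106.3 266.6] [40.8 87.4] 0.9
yellow [207.3 124.5] [40.1 88.5] 0.9
green [310.2 120.7] [84.7 36.4] 88.4
red [211.9 262. ] [39.8 86.9] 1.4
```

View pics/r1.png

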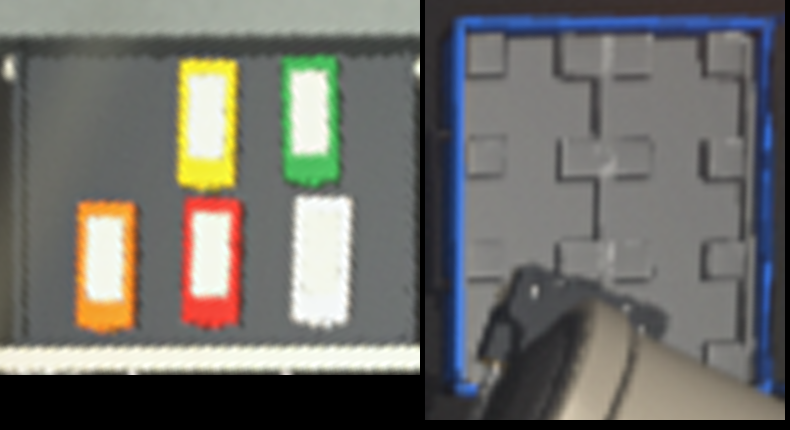

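```bash
cat >> h.py <<'E'
CASE=np.array([.5222,-.2365,-.0144])
PK=[(-.068,.049),(0,.049),(.068,.049),(-.068,-.049),(0,-.049),(.068,-.049)]
def pk(i): return w(CASE,*PK[i])
def dr(u,v): return w(CAB,.03-v/1500,.14-u/1500)
E
python3 - <<'E'
from h import *
for n,u in dict(green=(311,119),yellow=(207.5,121),white=(320,260),red=(212,261),orange=(106.5,265)).items(): print(n,dr(*u).round(4),round(np.hypot(*dr(*u)),3))
E=cams.calibration("top")["extrinsics"];print(-E[:3,:3].T@E[:3,3])
g=dr(311,119);p=pk(5);print(p)
go([(.42,.08,.3,10),(*g,.22,69),(*g,.1,69),(*g,.23,69),(.54,.05,.23,35),(*p,.22,-.8),(*p,.06,-.8)])
E
```

```text
green [0.558 0.211] 0.597
yellow [0.5805 0.2762] 0.643
white [0.4677 0.2378] 0.525
red [0.4919 0.3056] 0.579
orange [0.5136 0.3725] 0.634
[0.36023548 0.12888438 1.28953078]
[ 0.58948737 -0.28647409]
(0.42, 0.08, 0.3, 10) shift [-182.9    7.8    7.1] rot [ -0.  -30.3  -0. ] rows 2.93
(np.float64(0.5579766297792802), np.float64(0.21100415009215334), 0.22, 69) shift [-105.1   80.   158.6] rot [  0. -59.   0.] rows 5.51
(np.float64(0.5579766297792802), np.float64(0.21100415009215334), 0.1, 69) shift [  0. 120.   0.] rot [0. 0. 0.] rows 1.92
(np.float64(0.5579766297792802), np.float64(0.21100415009215334), 0.23, 69) shift [   0. -130.    0.] rot [0. 0. 0.] rows 2.08
(0.54, 0.05, 0.23, 35) shift [  40.9    0.  -156.8] rot [ 0. 34.  0.] rows 3.18
(np.float64(0.5894873742671105), np.float64(-0.28647408592698614), 0.22, -0.8) shift [ 304.    10.  -152.5] rot [-0.  35.8 -0. ] rows 5.44
(np.float64(0.5894873742671105), np.float64(-0.28647408592698614), 0.06, -0.8) shift [  0. 160.  -0.] rot [0. 0. 0.] rows 2.56
```

>>> apply_moves(plan=[[-0.046,0.002,0.002,0,-10,0,-0.13],[-0.092,0.004,0.004,0,-20,0,-0.13],[-0.138,0.006,0.005,0,-30,0,-0.13],[-0.183,0.008,0.007,0,-40.3,0,-0.13],[-0.183,0.008,0.007,0,-40.3,0,-0.13]])

```text
time: 8.32
tool_pos: [0.4193, 0.0845, 0.2995]
tool_rot: [-1.571, 0.001, -1.212]
contact_force: [-1.4, -0.8, -0.9]
opening: 0.0527
```

>>> apply_moves(plan=[[-0.015,0.016,0.035,0,-10,0,-0.13],[-0.03,0.032,0.07,0,-20,0,-0.13],[-0.046,0.048,0.105,0,-30,0,-0.13],[-0.061,0.064,0.14,0,-40,0,-0.13],[-0.076,0.08,0.1745,0,-49,0,-0.13]])

```text
time: 8.95
tool_pos: [0.5573, 0.2133, 0.2195]
tool_rot: [-1.571, -0.0, -0.36]
contact_force: [-0.8, 0.1, -0.0]
opening: 0.0517
```

Run:
```python
from h import *
st();g=dr(311,119);go([(*g,.22,69),(*g,.1,69)])
im=cams.read_camera("scene")[130:290,220:420];cv2.imwrite("pics/s1.png",cv2.resize(im,None,fx=3.75,fy=3.75,interpolation=cv2.INTER_CUBIC))
```

```text
8.95 pos [0.5573 0.2133 0.2195] rot [-1.571 -0.    -0.36 ] F [-0.8  0.1 -0. ] open 51.7 q [ 0.24  0.49  1.35 -0.    1.31 -0.97]
(np.float64(0.5579766297792802), np.float64(0.21100415009215334), 0.22, 69) shift [ 1.5 -0.5 -1.9] rot [0.  0.4 0. ] rows 0.04
(np.float64(0.5579766297792802), np.float64(0.21100415009215334), 0.1, 69) shift [  0. 120.   0.] rot [0. 0. 0.] rows 1.92
```

View pics/s1.png

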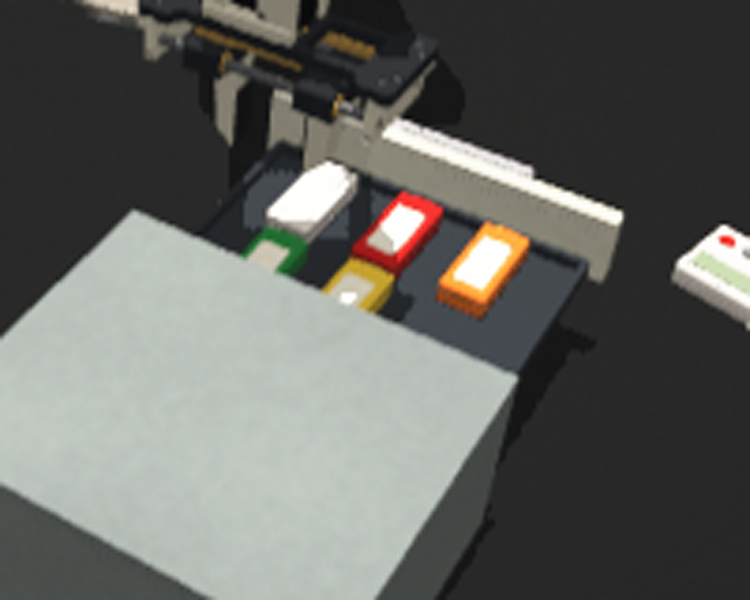

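The mailers are all where I measured them and the open jaws are above the green one, so I'll descend and grip.

>>> apply_moves(plan=[[0.0015,0.03,-0.002,0,0,0,-0.13],[0.0015,0.06,-0.002,0,0,0,-0.13],[0.0015,0.09,-0.002,0,0,0,-0.13],[0.0015,0.11,-0.002,0,0,0,-0.13],[0.0015,0.119,-0.002,0,0,0,-0.13]])

```text
time: 9.62
tool_pos: [0.5568, 0.2097, 0.0999]
tool_rot: [-1.572, 0.001, -0.365]
contact_force: [-0.1, 0.6, 0.5]
opening: 0.0514
```

>>> apply_moves(plan=[[0,0,0,0,0,0,0.3],[0,0,0,0,0,0,0.3],[0,0,0,0,0,0,0.3],[0,0,0,0,0,0,0.3],[0,0,0,0,0,0,0.3]], squeeze=30)

```text
time: 10.25
tool_pos: [0.5583, 0.2099, 0.1017]
tool_rot: [-1.57, -0.001, -0.364]
contact_force: [-0.4, 0.4, 6.6]
opening: 0.0378
```

>>> apply_moves(plan=[[0,-0.03,0,0,0,0,0.3],[0,-0.07,0,0,0,0,0.3],[0,-0.11,0,0,0,0,0.3],[0,-0.13,0,0,0,0,0.3],[0,-0.13,0,0,0,0,0.3]])

```text
time: 10.88
tool_pos: [0.5584, 0.2099, 0.2321]
tool_rot: [-1.569, -0.003, -0.364]
contact_force: [-1.5, 0.1, -0.5]
opening: 0.0378
```

>>> apply_moves(plan=[[0.008,0,-0.031,0,7,0,0.3],[0.016,0,-0.062,0,14,0,0.3],[0.025,0,-0.094,0,21,0,0.3],[0.033,0,-0.125,0,28,0,0.3],[0.041,0,-0.157,0,34,0,0.3]])

```text
time: 11.5
tool_pos: [0.5393, 0.0474, 0.2289]
tool_rot: [-1.573, 0.002, -0.961]
contact_force: [0.1, 0.1, -0.6]
opening: 0.0376
```

>>> apply_moves(plan=[[0.05,0.002,-0.025,0,7,0,0.3],[0.1,0.004,-0.05,0,14,0,0.3],[0.15,0.005,-0.076,0,21,0,0.3],[0.2,0.006,-0.1,0,28,0,0.3],[0.25,0.008,-0.125,0,35.8,0,0.3]])

```text
time: 12.12
tool_pos: [0.5814, -0.2295, 0.2208]
tool_rot: [-1.573, 0.001, -1.587]
contact_force: [1.2, -0.5, -0.5]
opening: 0.0374
```

Run:
```python
from h import *
st();p=pk(5);go([(*p,.22,-.8),(*p,.07,-.8),(*p,.031,-.8)])
```

```text
12.12 pos [ 0.5814 -0.2295  0.2208] rot [-1.573e+00  1.000e-03 -1.587e+00] F [ 1.2 -0.5 -0.5] open 37.4 q [-0.5   0.54  1.25  0.    1.35 -0.48]
(np.float64(0.5894873742671105), np.float64(-0.28647408592698614), 0.22, -0.8) shift [56.8  0.7  9. ] rot [ 0.1 -0.1 -0.1] rows 0.92
(np.float64(0.5894873742671105), np.float64(-0.28647408592698614), 0.07, -0.8) shift [  0. 150.  -0.] rot [0. 0. 0.] rows 2.4
(np.float64(0.5894873742671105), np.float64(-0.28647408592698614), 0.031, -0.8) shift [ 0. 39. -0.] rot [0. 0. 0.] rows 0.62
```

>>> apply_moves(plan=[[0.03,0,0.005,0,0,0,0.3],[0.057,0.02,0.009,0,0,0,0.3],[0.057,0.07,0.009,0,0,0,0.3],[0.057,0.12,0.009,0,0,0,0.3],[0.057,0.151,0.009,0,0,0,0.3]])

```text
time: 12.75
tool_pos: [0.588, -0.2839, 0.0668]
tool_rot: [-1.576, 0.003, -1.583]
contact_force: [0.3, 0.3, -0.2]
opening: 0.0377
```

Run:
```python
from h import *
st();p=pk(5);go([(*p,.07,-.8)])
a=cams.read_camera("scene");print(proj("scene",[[.59,-.28,.03]]));cv2.imwrite("pics/s2full.png",a)
b=cams.read_camera("top");cv2.imwrite("pics/t2full.png",b);print(proj("top",[[.59,-.28,.03]]))
a=cv2.resize(a[140:240,60:200],None,fx=4,fy=4,interpolation=cv2.INTER_CUBIC)
b=cv2.resize(b[170:260,320:400],None,fx=3,fy=3,interpolation=cv2.INTER_CUBIC)
o=np.zeros((400,800,3),np.uint8);o[:,:560]=a;o[:270,560:]=b;cv2.imwrite("pics/s2.png",o)
```

```text
12.75 pos [ 0.588  -0.2839  0.0668] rot [-1.576  0.003 -1.583] F [ 0.3  0.3 -0.2] open 37.7 q [-0.57  0.74  1.34 -0.    1.07 -0.56]
(np.float64(0.5894873742671105), np.float64(-0.28647408592698614), 0.07, -0.8) shift [ 2.5 -3.2  1.5] rot [ 0.3  0.1 -0.2] rows 0.07
[[128.63181995 198.53995177]]
[[366.00857259 198.46178702]]
```

View pics/s2.png

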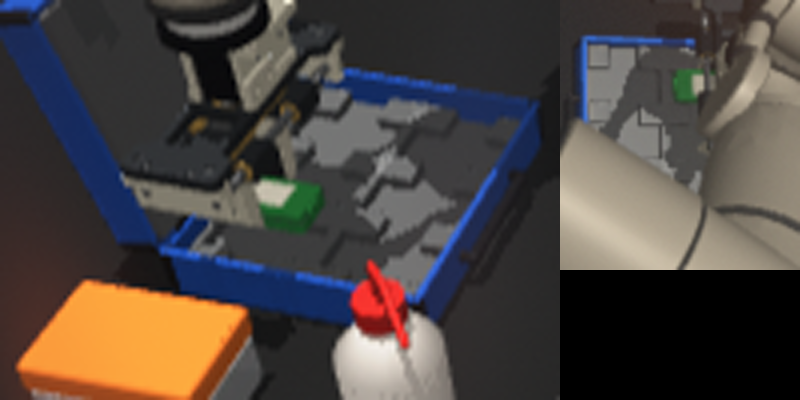

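Run:
```python
from h import *
for z in (.073,):
    P=[(.5692,-.2419,z),(.607,-.2425,z),(.607,-.2425,z-.02)]
    print(((proj("scene",P)-[60,140]+.5)*4).round(1)); print(((proj("top",P)-[320,170]+.5)*3+[560,0]).round(1))
s=cv2.imread("pics/s2full.png")[178:203,118:146]; t=cv2.imread("pics/t2full.png")[185:210,350:375]
o=np.hstack([cv2.resize(i,(400,400),interpolation=cv2.INTER_NEAREST) for i in(s,t)]);cv2.imwrite("pics/z.png",o)
```

```text
[[324.2 184.2]
 [301.  216. ]
 [306.  236.1]]
[[679.5  97.4]
 [678.7  65.8]
 [673.7  69.1]]
```

View pics/z.png

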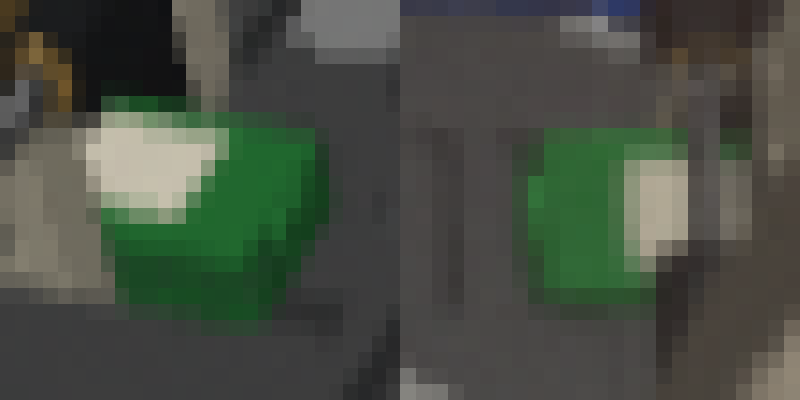

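>>> apply_moves(plan=[[0,0,0,0,0,0,0.3],[0,0,0,0,0,0,0.3],[0,0.005,0,0,0,0,0.3],[0,0.01,0,0,0,0,0.3],[0,0.01,0,0,0,0,0.3]])

```text
time: 13.48
tool_pos: [0.5899, -0.2849, 0.0613]
tool_rot: [-1.572, 0.0, -1.582]
contact_force: [0.5, 0.6, -0.2]
opening: 0.0378
```

Run:
```python
from h import *
st();p=pk(5);go([(*p,.06,-.8),(*p,.03,-.8)])
```

```text
13.47 pos [ 0.5899 -0.2849  0.0613] rot [-1.572  0.    -1.582] F [ 0.5  0.6 -0.2] open 37.8 q [-0.57  0.74  1.34 -0.    1.06 -0.56]
(np.float64(0.5894873742671105), np.float64(-0.28647408592698614), 0.06, -0.8) shift [ 1.6  1.3 -0.4] rot [ 0.   0.1 -0. ] rows 0.03
(np.float64(0.5894873742671105), np.float64(-0.28647408592698614), 0.03, -0.8) shift [ 0. 30. -0.] rot [0. 0. 0.] rows 0.48
```

>>> apply_moves(plan=[[0.001,0.006,0,0,0,0,0.3],[0.001,0.012,0,0,0,0,0.3],[0.001,0.016,0,0,0,0,0.3],[0.001,0.021,0,0,0,0,0.3],[0.001,0.023,0,0,0,0,0.3]])

```text
time: 14.1
tool_pos: [0.5901, -0.286, 0.0382]
tool_rot: [-1.571, 0.0, -1.582]
contact_force: [0.5, 0.2, 0.1]
opening: 0.0377
```

>>> apply_moves(plan=[[0,0.002,0,0,0,0,0.3],[0,0.004,0,0,0,0,0.3],[0,0.006,0,0,0,0,0.3],[0,0.0065,0,0,0,0,0.3],[0,0.0065,0,0,0,0,0.3]])

```text
time: 14.72
tool_pos: [0.5903, -0.2861, 0.0328]
tool_rot: [-1.57, -0.0, -1.582]
contact_force: [-2.9, 1.8, 5.1]
opening: 0.0379
```

>>> apply_moves(plan=[[0,0,0,0,0,0,0],[0,0,0,0,0,0,0],[0,0,0,0,0,0,0],[0,-0.02,0,0,0,0,0],[0,-0.06,0,0,0,0,0]])

```text
time: 15.35
tool_pos: [0.5891, -0.2854, 0.0908]
tool_rot: [-1.575, 0.002, -1.582]
contact_force: [0.2, -1.0, 0.3]
opening: 0.046
```

```bash
cat >> h.py <<'E'
def find():
    a=rect("top",cams.read_camera("top"),CAB,.105,-.22,.03,-.14,.14,1.5)
    hsv=cv2.cvtColor(a,cv2.COLOR_BGR2HSV);out={}
    col=dict(orange=(8,18),yellow=(22,34),green=(45,80),red=(0,5));al=np.zeros(a.shape[:2],np.uint8)
    def big(m,n):
        cs=[c for c in cv2.findContours(m,0,1)[0] if cv2.contourArea(c)>3000]
        if cs:
            r=cv2.minAreaRect(max(cs,key=cv2.contourArea));an=r[2];s=np.array(r[1])/1.5
            if s[0]>s[1]: an-=90
            if s[0]>0: print(n,"uv",np.round(r[0],1),"size",s.round(1),"yaw off",round(-an,1),"world",dr(r[0][0],r[0][1]-2).round(4))
    for n,(l,h) in col.items():
        m=cv2.inRange(hsv,(l,140,90),(h,255,255));m=cv2.morphologyEx(m,cv2.MORPH_CLOSE,np.ones((35,35)))
        al|=cv2.dilate(m,np.ones((5,5)));big(m,n)
    m=cv2.inRange(hsv,(0,0,170),(180,60,255));m[al>0]=0;m[335:]=0;m[:50]=0
    big(cv2.morphologyEx(m,cv2.MORPH_OPEN,np.ones((9,9))),"white")
    cv2.imwrite("pics/find.png",a)
E
python3 - <<'E'
from h import *
st();find()
g=dr(320,260)
go([(.589,-.286,.22,-.8),(.50,.0,.23,35),(*g,.21,69),(*g,.1,69)])
E
```

```text
15.35 pos [ 0.5891 -0.2854  0.0908] rot [-1.575  0.002 -1.582] F [ 0.2 -1.   0.3] open 46.0 q [-0.57  0.71  1.31 -0.    1.12 -0.56]
orange uv [106.5 266.5] size [87.3 40.7] yaw off -0.0 world [0.5139 0.3724]
yellow uv [207.3 124.5] size [40.1 88.5] yaw off -0.9 world [0.5796 0.2767]
red uv [212.  262.1] size [39.8 86.8] yaw off -1.2 world [0.4925 0.3054]
white uv [321. 261.] size [38.1 86.5] yaw off -1.8 world [0.4681 0.2369]
(0.589, -0.286, 0.22, -0.8) shift [  -0.8 -121.8   -2.5] rot [-0.3  0.1  0.2] rows 1.95
(0.5, 0.0, 0.23, 35) shift [-284.7  -10.   -93. ] rot [ -0.  -35.8  -0. ] rows 4.8
(np.float64(0.4676715809234633), np.float64(0.23778097124681088), 0.21, 69) shift [-213.3   20.   109.9] rot [  0. -34.   0.] rows 3.85
(np.float64(0.4676715809234633), np.float64(0.23778097124681088), 0.1, 69) shift [  0. 110.   0.] rot [0. 0. 0.] rows 1.76
```

>>> apply_moves(plan=[[0,-0.05,0,0,0,0,-0.13],[0,-0.1,0,0,0,0,-0.13],[-0.02,-0.12,-0.005,0,-3,0,-0.13],[-0.06,-0.125,-0.02,0,-9,0,-0.13],[-0.115,-0.13,-0.04,0,-16,0,-0.13]])

```text
time: 16.02
tool_pos: [0.5513, -0.1703, 0.2222]
tool_rot: [-1.57, -0.001, -1.301]
contact_force: [1.2, 0.3, 0.5]
opening: 0.0516
```

Run:
```python
from h import *
st();g=(.468,.237)
go([(.50,.0,.23,35),(*g,.21,68),(*g,.1,68)])
```

```text
16.02 pos [ 0.5513 -0.1703  0.2222] rot [-1.570e+00 -1.000e-03 -1.301e+00] F [1.2 0.3 0.5] open 51.6 q [-0.43  0.45  1.4   0.    1.29 -0.7 ]
(0.5, 0.0, 0.23, 35) shift [-177.8   -7.9   -4. ] rot [ -0.  -19.5   0. ] rows 2.85
(0.468, 0.237, 0.21, 68) shift [-212.5   20.   109.7] rot [  0. -33.   0.] rows 3.84
(0.468, 0.237, 0.1, 68) shift [  0. 110.   0.] rot [0. 0. 0.] rows 1.76
```

>>> apply_moves(plan=[[-0.045,-0.002,-0.001,0,-5,0,-0.13],[-0.09,-0.004,-0.002,0,-10,0,-0.13],[-0.135,-0.006,-0.003,0,-15,0,-0.13],[-0.178,-0.008,-0.004,0,-19.5,0,-0.13],[-0.178,-0.008,-0.004,0,-19.5,0,-0.13]])

```text
time: 16.65
tool_pos: [0.4999, 0.0023, 0.2306]
tool_rot: [-1.57, -0.0, -0.959]
contact_force: [0.2, -1.1, -0.5]
opening: 0.0518
```

>>> apply_moves(plan=[[-0.053,0,0.027,0,-8,0,-0.13],[-0.106,0,0.055,0,-17,0,-0.13],[-0.159,0.01,0.082,0,-25,0,-0.13],[-0.2125,0.02,0.11,0,-33,0,-0.13],[-0.2125,0.02,0.11,0,-33,0,-0.13]])

```text
time: 17.27
tool_pos: [0.4688, 0.24, 0.2091]
tool_rot: [-1.571, 0.001, -0.382]
contact_force: [0.2, -0.3, -0.3]
opening: 0.052
```

>>> apply_moves(plan=[[0,0,0,0,0,0,-0.13],[0,0.02,0,0,0,0,-0.13],[0,0.04,0,0,0,0,-0.13],[0,0.06,0,0,0,0,-0.13],[0,0.07,0,0,0,0,-0.13]])

```text
time: 17.9
tool_pos: [0.4701, 0.2353, 0.1396]
tool_rot: [-1.572, 0.0, -0.39]
contact_force: [-0.6, -0.6, -0.1]
opening: 0.0521
```

Run:
```python
from h import *
st();g=(.468,.237)
go([(*g,.1,68)])
```

```text
17.9 pos [0.4701 0.2353 0.1396] rot [-1.572  0.    -0.39 ] F [-0.6 -0.6 -0.1] open 52.1 q [ 0.32  0.44  1.66 -0.    1.04 -0.86]
(0.468, 0.237, 0.1, 68) shift [-2.5 39.6  0.8] rot [ 0.  -0.4 -0. ] rows 0.63
```

>>> apply_moves(plan=[[-0.0015,0.015,0.001,0,0,0,-0.13],[-0.0015,0.028,0.001,0,0,0,-0.13],[-0.0015,0.037,0.001,0,0,0,-0.13],[-0.0015,0.039,0.001,0,0,0,-0.13],[-0.0015,0.039,0.001,0,0,0,-0.13]])

```text
time: 18.52
tool_pos: [0.4686, 0.2389, 0.1013]
tool_rot: [-1.571, -0.0, -0.387]
contact_force: [-0.9, 0.2, 0.0]
opening: 0.0518
```

>>> apply_moves(plan=[[0,0,0,0,0,0,0.3],[0,0,0,0,0,0,0.3],[0,0,0,0,0,0,0.3],[0,0,0,0,0,0,0.3],[0,0,0,0,0,0,0.3]])

```text
time: 19.15
tool_pos: [0.4687, 0.2388, 0.1015]
tool_rot: [-1.57, -0.001, -0.387]
contact_force: [-1.4, -0.2, 4.8]
opening: 0.0374
```

>>> apply_moves(plan=[[0,-0.03,0,0,0,0,0.3],[0,-0.07,0,0,0,0,0.3],[0,-0.11,0,0,0,0,0.3],[0,-0.13,0,0,0,0,0.3],[0,-0.13,0,0,0,0,0.3]])

```text
time: 19.77
tool_pos: [0.469, 0.2389, 0.2322]
tool_rot: [-1.569, -0.002, -0.387]
contact_force: [-0.4, -1.1, -0.9]
opening: 0.0376
```

Run:
```python
from h import *
st();p=pk(4)
go([(.50,.0,.23,30),(*p,.22,-.8),(*p,.06,-.8)])
```

```text
19.77 pos [0.469  0.2389 0.2322] rot [-1.569 -0.002 -0.387] F [-0.4 -1.1 -0.9] open 37.6 q [ 0.33  0.35  1.53 -0.    1.26 -0.86]
(0.5, 0.0, 0.23, 30) shift [ 118.8    2.1 -209.6] rot [-0.1 37.8  0.1] rows 3.86
(np.float64(0.5214944243852832), np.float64(-0.2854949197677873), 0.22, -0.8) shift [ 258.    10.  -124.1] rot [-0.  30.8 -0. ] rows 4.58
(np.float64(0.5214944243852832), np.float64(-0.2854949197677873), 0.06, -0.8) shift [  0. 160.  -0.] rot [0. 0. 0.] rows 2.56
```

>>> apply_moves(plan=[[0.03,0,-0.052,0,9,0,0.3],[0.06,0,-0.105,0,18,0,0.3],[0.09,0.001,-0.157,0,28,0,0.3],[0.119,0.002,-0.21,0,37.8,0,0.3],[0.119,0.002,-0.21,0,37.8,0,0.3]])

```text
time: 20.4
tool_pos: [0.4991, -0.0043, 0.2273]
tool_rot: [-1.573, 0.001, -1.054]
contact_force: [0.0, 0.6, -1.4]
opening: 0.0376
```

>>> apply_moves(plan=[[0.053,0,-0.026,0,6,0,0.3],[0.106,0.002,-0.051,0,13,0,0.3],[0.159,0.005,-0.076,0,19,0,0.3],[0.212,0.008,-0.102,0,26,0,0.3],[0.258,0.01,-0.124,0,30.8,0,0.3]])

```text
time: 21.02
tool_pos: [0.5213, -0.2865, 0.2174]
tool_rot: [-1.573, 0.002, -1.585]
contact_force: [0.3, -0.3, -1.4]
opening: 0.0375
```

>>> apply_moves(plan=[[0,0.03,0,0,0,0,0.3],[0,0.08,0,0,0,0,0.3],[0,0.13,0,0,0,0,0.3],[0,0.16,0,0,0,0,0.3],[0,0.16,0,0,0,0,0.3]])

```text
time: 21.65
tool_pos: [0.5197, -0.2834, 0.0557]
tool_rot: [-1.577, 0.005, -1.582]
contact_force: [-0.3, -0.5, -0.5]
opening: 0.0376
```

>>> apply_moves(plan=[[0,0,0,0,0,0,0.3],[0,0,0,0,0,0,0.3],[0,0,0,0,0,0,0.3],[0,0,0,0,0,0,0.3],[0,0,0,0,0,0,0.3]])

```text
time: 22.28
tool_pos: [0.5213, -0.2862, 0.0595]
tool_rot: [-1.57, -0.0, -1.584]
contact_force: [-0.0, -0.2, 0.0]
opening: 0.0378
```

Run:
```python
from h import *
st();p=pk(4)
go([(*p,.06,-.8)]);find()
```

```text
22.27 pos [ 0.5213 -0.2862  0.0595] rot [-1.57  -0.    -1.584] F [-0.  -0.2  0. ] open 37.8 q [-0.63  0.65  1.54 -0.    0.95 -0.62]
(np.float64(0.5214944243852832), np.float64(-0.2854949197677873), 0.06, -0.8) shift [-0.7 -0.5  0.2] rot [-0.  0.  0.] rows 0.01
orange uv [106.5 266.5] size [87.3 40.7] yaw off -0.0 world [0.5139 0.3724]
yellow uv [207.2 124.5] size [40.2 88.5] yaw off -0.9 world [0.5796 0.2768]
red uv [212. 262.] size [39.8 86.8] yaw off -1.2 world [0.4925 0.3054]
```

>>> apply_moves(plan=[[-0.0005,0.006,0,0,0,0,0.3],[-0.0005,0.012,0,0,0,0,0.3],[-0.0005,0.016,0,0,0,0,0.3],[-0.0005,0.021,0,0,0,0,0.3],[-0.0005,0.021,0,0,0,0,0.3]])

```text
time: 22.95
tool_pos: [0.521, -0.2854, 0.0377]
tool_rot: [-1.572, 0.001, -1.584]
contact_force: [-0.6, 0.8, -1.0]
opening: 0.0375
```

>>> apply_moves(plan=[[0,0.002,0,0,0,0,0.3],[0,0.004,0,0,0,0,0.3],[0,0.006,0,0,0,0,0.3],[0,0.007,0,0,0,0,0.3],[0,0.007,0,0,0,0,0.3]])

```text
time: 23.58
tool_pos: [0.5213, -0.2856, 0.0325]
tool_rot: [-1.57, -0.001, -1.584]
contact_force: [-3.2, 2.3, 9.7]
opening: 0.0377
```

>>> apply_moves(plan=[[0,0,0,0,0,0,0],[0,0,0,0,0,0,0],[0,-0.03,0,0,0,0,0],[0,-0.09,0,0,0,0,0],[0,-0.15,0,0,0,0,-0.13]])

```text
time: 24.2
tool_pos: [0.521, -0.2854, 0.1823]
tool_rot: [-1.572, 0.001, -1.584]
contact_force: [0.7, -0.5, -0.2]
opening: 0.0506
```

>>> apply_moves(plan=[[-0.055,-0.02,-0.005,0,-6,0,-0.13],[-0.112,-0.045,-0.01,0,-12,0,-0.13],[-0.17,-0.05,-0.015,0,-18,0,-0.13],[-0.228,-0.05,-0.02,0,-24,0,-0.13],[-0.285,-0.05,-0.025,0,-30.8,0,-0.13]])

```text
time: 24.82
tool_pos: [0.4997, 0.0015, 0.2313]
tool_rot: [-1.57, -0.0, -1.043]
contact_force: [0.8, 0.1, 0.7]
opening: 0.0519
```

>>> apply_moves(plan=[[-0.04,0,0.042,0,-8,0,-0.13],[-0.08,0,0.083,0,-16,0,-0.13],[-0.12,0,0.125,0,-24,0,-0.13],[-0.16,0.005,0.166,0,-32,0,-0.13],[-0.2,0.01,0.207,0,-39,0,-0.13]])

```text
time: 25.45
tool_pos: [0.5795, 0.2784, 0.2208]
tool_rot: [-1.571, -0.0, -0.362]
contact_force: [1.3, -0.6, 0.8]
opening: 0.052
```

>>> apply_moves(plan=[[0,0,0,0,0,0,-0.13],[0,0.02,0,0,0,0,-0.13],[0,0.05,0,0,0,0,-0.13],[0,0.08,0,0,0,0,-0.13],[0,0.08,0,0,0,0,-0.13]])

```text
time: 26.08
tool_pos: [0.5777, 0.275, 0.1389]
tool_rot: [-1.575, 0.004, -0.367]
contact_force: [-0.1, -0.2, 0.7]
opening: 0.0517
```

Run:
```python
from h import *
st();go([(.5796,.2768,.1015,69)])
```

```text
26.07 pos [0.5777 0.275  0.1389] rot [-1.575  0.004 -0.367] F [-0.1 -0.2  0.7] open 51.7 q [ 0.32  0.64  1.31 -0.    1.2  -0.88]
(0.5796, 0.2768, 0.1015, 69) shift [ 1.3 37.3  2.4] rot [ 0.2 -0.  -0.2] rows 0.6
```

>>> apply_moves(plan=[[0,0.015,0,0,0,0,-0.13],[0,0.03,0,0,0,0,-0.13],[0,0.036,0,0,0,0,-0.13],[0,0.039,0,0,0,0,-0.13],[0,0.039,0,0,0,0,-0.13]])

```text
time: 26.7
tool_pos: [0.5792, 0.2766, 0.1023]
tool_rot: [-1.571, -0.0, -0.366]
contact_force: [0.5, -0.1, -0.4]
opening: 0.0518
```

>>> apply_moves(plan=[[0,0,0,0,0,0,0.3],[0,0,0,0,0,0,0.3],[0,0,0,0,0,0,0.3],[0,0,0,0,0,0,0.3],[0,0,0,0,0,0,0.3]])

```text
time: 27.32
tool_pos: [0.5794, 0.2766, 0.1026]
tool_rot: [-1.57, -0.001, -0.366]
contact_force: [-0.2, -0.0, 3.3]
opening: 0.0375
```

Run:
```python
from h import *
st();p=pk(3);s=robot.observe()
go([(*s["tool_pos"][:2],.2315,69),(.50,.0,.23,30),(*p,.22,-.8),(*p,.06,-.8)])
```

```text
27.32 pos [0.5794 0.2766 0.1026] rot [-1.57e+00 -1.00e-03 -3.66e-01] F [-0.2 -0.   3.3] open 37.5 q [ 0.33  0.68  1.35 -0.    1.12 -0.88]
(np.float64(0.5793838797507785), np.float64(0.27663895665328), 0.2315, 69) shift [ 1.000e-01 -1.289e+02  1.000e-01] rot [-0.  0.  0.] rows 2.06
(0.5, 0.0, 0.23, 30) shift [  25.     1.5 -286.7] rot [ 0. 39.  0.] rows 4.6
(np.float64(0.45350147450345585), np.float64(-0.28451575360858844), 0.22, -0.8) shift [ 223.1   10.  -182.5] rot [-0.  30.8 -0. ] rows 4.62
(np.float64(0.45350147450345585), np.float64(-0.28451575360858844), 0.06, -0.8) shift [  0. 160.  -0.] rot [0. 0. 0.] rows 2.56
```

>>> apply_moves(plan=[[0,-0.03,0,0,0,0,0.3],[0,-0.07,0,0,0,0,0.3],[0,-0.11,0,0,0,0,0.3],[0,-0.129,0,0,0,0,0.3],[0,-0.129,0,0,0,0,0.3]])

```text
time: 27.95
tool_pos: [0.5797, 0.2766, 0.2325]
tool_rot: [-1.569, -0.002, -0.366]
contact_force: [0.3, -0.3, -0.2]
opening: 0.0378
```

>>> apply_moves(plan=[[0.005,0,-0.057,0,8,0,0.3],[0.01,0,-0.115,0,16,0,0.3],[0.015,0.001,-0.172,0,24,0,0.3],[0.02,0.0015,-0.23,0,32,0,0.3],[0.025,0.0015,-0.287,0,39,0,0.3]])

```text
time: 28.58
tool_pos: [0.4983, -0.002, 0.2281]
tool_rot: [-1.573, 0.001, -1.051]
contact_force: [0.6, 0.3, 0.4]
opening: 0.0376
```

>>> apply_moves(plan=[[0.044,0,-0.036,0,6,0,0.3],[0.089,0.002,-0.073,0,12,0,0.3],[0.134,0.005,-0.109,0,18,0,0.3],[0.178,0.008,-0.146,0,24,0,0.3],[0.223,0.01,-0.1825,0,30.8,0,0.3]])

```text
time: 29.2
tool_pos: [0.4522, -0.2861, 0.2179]
tool_rot: [-1.573, 0.002, -1.588]
contact_force: [0.5, -0.6, -0.2]
opening: 0.0374
```

>>> apply_moves(plan=[[0,0.03,0,0,0,0,0.3],[0,0.08,0,0,0,0,0.3],[0,0.13,0,0,0,0,0.3],[0,0.16,0,0,0,0,0.3],[0,0.16,0,0,0,0,0.3]])

```text
time: 29.82
tool_pos: [0.4513, -0.2831, 0.0564]
tool_rot: [-1.577, 0.005, -1.584]
contact_force: [-0.5, 0.9, 0.2]
opening: 0.0377
```

>>> apply_moves(plan=[[0,0,0,0,0,0,0.3],[0,0,0,0,0,0,0.3],[0,0,0,0,0,0,0.3],[0,0,0,0,0,0,0.3],[0,0,0,0,0,0,0.3]])

```text
time: 30.45
tool_pos: [0.4535, -0.2849, 0.06]
tool_rot: [-1.57, -0.0, -1.584]
contact_force: [-0.0, -0.5, -0.9]
opening: 0.0377
```

Run:
```python
from h import *
st();p=pk(3)
go([(*p,.06,-.8)]);find()
```

```text
30.45 pos [ 0.4535 -0.2849  0.06  ] rot [-1.57  -0.    -1.584] F [-0.  -0.5 -0.9] open 37.7 q [-0.7   0.57  1.71 -0.    0.86 -0.69]
(np.float64(0.45350147450345585), np.float64(-0.28451575360858844), 0.06, -0.8) shift [-0.4 -0.  -0. ] rot [-0.  0.  0.] rows 0.01
orange uv [106.5 266.5] size [87.3 40.7] yaw off -0.0 world [0.5139 0.3724]
red uv [212.  262.2] size [39.8 86.7] yaw off -1.1 world [0.4924 0.3054]
```

Well aligned. I'll lower it, then release if it meets no early resistance.

>>> apply_moves(plan=[[-0.0005,0.006,0,0,0,0,0.3],[-0.0005,0.012,0,0,0,0,0.3],[-0.0005,0.016,0,0,0,0,0.3],[-0.0005,0.021,0,0,0,0,0.3],[-0.0005,0.021,0,0,0,0,0.3]])

```text
time: 31.12
tool_pos: [0.4532, -0.2842, 0.0382]
tool_rot: [-1.572, 0.001, -1.584]
contact_force: [-0.4, 0.7, -0.1]
opening: 0.0375
```

>>> apply_moves(plan=[[0,0.002,0,0,0,0,0.3],[0,0.004,0,0,0,0,0.3],[0,0.006,0,0,0,0,0.3],[0,0.0065,0,0,0,0,0.3],[0,0.0065,0,0,0,0,0.3]])

```text
time: 31.75
tool_pos: [0.4535, -0.2844, 0.0335]
tool_rot: [-1.57, -0.001, -1.584]
contact_force: [-3.7, 2.5, 12.1]
opening: 0.0378
```

>>> apply_moves(plan=[[0,0,0,0,0,0,0],[0,0,0,0,0,0,0],[0,-0.03,0,0,0,0,0],[0,-0.09,0,0,0,0,0],[0,-0.15,0,0,0,0,-0.13]])

```text
time: 32.38
tool_pos: [0.4532, -0.2841, 0.1833]
tool_rot: [-1.572, 0.001, -1.584]
contact_force: [0.1, -1.2, -1.0]
opening: 0.0508
```

>>> apply_moves(plan=[[-0.055,-0.02,0.008,0,-6,0,-0.13],[-0.112,-0.045,0.017,0,-12,0,-0.13],[-0.17,-0.048,0.026,0,-18,0,-0.13],[-0.228,-0.048,0.034,0,-24,0,-0.13],[-0.285,-0.048,0.0425,0,-30.8,0,-0.13]])

```text
time: 33.0
tool_pos: [0.4998, 0.0019, 0.2302]
tool_rot: [-1.571, -0.0, -1.043]
contact_force: [0.4, -0.8, -0.2]
opening: 0.052
```

>>> apply_moves(plan=[[-0.054,0,0.029,0,-8,0,-0.13],[-0.108,0,0.058,0,-16,0,-0.13],[-0.161,0,0.088,0,-24,0,-0.13],[-0.215,0.005,0.117,0,-32,0,-0.13],[-0.268,0.01,0.146,0,-39,0,-0.13]])

```text
time: 33.62
tool_pos: [0.4917, 0.3072, 0.2199]
tool_rot: [-1.571, -0.0, -0.361]
contact_force: [1.0, -0.5, 0.4]
opening: 0.0519
```

>>> apply_moves(plan=[[0,0,0,0,0,0,-0.13],[0,0.02,0,0,0,0,-0.13],[0,0.05,0,0,0,0,-0.13],[0,0.08,0,0,0,0,-0.13],[0,0.08,0,0,0,0,-0.13]])

```text
time: 34.25
tool_pos: [0.4909, 0.3035, 0.1381]
tool_rot: [-1.575, 0.004, -0.367]
contact_force: [-0.1, 0.3, -0.0]
opening: 0.0523
```

Run:
```python
from h import *
st();go([(.4924,.3054,.1015,69)])
```

```text
34.25 pos [0.4909 0.3035 0.1381] rot [-1.575  0.004 -0.367] F [-0.1  0.3 -0. ] open 52.3 q [ 0.42  0.53  1.51 -0.    1.1  -0.78]
(0.4924, 0.3054, 0.1015, 69) shift [ 0.9 36.5  2.4] rot [ 0.2 -0.  -0.2] rows 0.59
```

>>> apply_moves(plan=[[0,0.015,0,0,0,0,-0.13],[0,0.03,0,0,0,0,-0.13],[0,0.036,0,0,0,0,-0.13],[0,0.039,0,0,0,0,-0.13],[0,0.039,0,0,0,0,-0.13]])

```text
time: 34.88
tool_pos: [0.4921, 0.3052, 0.1012]
tool_rot: [-1.571, -0.0, -0.366]
contact_force: [0.3, -0.6, 1.3]
opening: 0.0517
```

>>> apply_moves(plan=[[0,0,0,0,0,0,0.3],[0,0,0,0,0,0,0.3],[0,0,0,0,0,0,0.3],[0,0,0,0,0,0,0.3],[0,0,0,0,0,0,0.3]])

```text
time: 35.5
tool_pos: [0.4922, 0.3053, 0.1016]
tool_rot: [-1.57, -0.001, -0.366]
contact_force: [-0.2, -0.3, 2.9]
opening: 0.0377
```

Run:
```python
from h import *
st();p=pk(1);s=robot.observe()
go([(*s["tool_pos"][:2],.2315,69),(.50,.05,.23,30),(*p,.22,-.8),(*p,.06,-.8)])
```

```text
35.5 pos [0.4922 0.3053 0.1016] rot [-1.57e+00 -1.00e-03 -3.66e-01] F [-0.2 -0.3  2.9] open 37.7 q [ 0.42  0.58  1.55  0.    1.02 -0.78]
(np.float64(0.492226109858908), np.float64(0.30529507021215274), 0.2315, 69) shift [ 1.000e-01 -1.299e+02  1.000e-01] rot [-0.  0.  0.] rows 2.08
(0.5, 0.05, 0.23, 30) shift [  98.7    1.5 -235.6] rot [ 0. 39.  0.] rows 4.09
(np.float64(0.5229055756147168), np.float64(-0.18750508023221266), 0.22, -0.8) shift [217.1  10.  -98.9] rot [-0.  30.8 -0. ] rows 3.82
(np.float64(0.5229055756147168), np.float64(-0.18750508023221266), 0.06, -0.8) shift [  0. 160.  -0.] rot [0. 0. 0.] rows 2.56
```

>>> apply_moves(plan=[[0,-0.03,0,0,0,0,0.3],[0,-0.07,0,0,0,0,0.3],[0,-0.11,0,0,0,0,0.3],[0,-0.13,0,0,0,0,0.3],[0,-0.13,0,0,0,0,0.3]])

```text
time: 36.12
tool_pos: [0.4925, 0.3053, 0.2323]
tool_rot: [-1.569, -0.002, -0.366]
contact_force: [0.5, -0.9, -1.2]
opening: 0.0375
```

>>> apply_moves(plan=[[0.02,0,-0.047,0,8,0,0.3],[0.04,0,-0.094,0,16,0,0.3],[0.06,0.001,-0.141,0,24,0,0.3],[0.08,0.0015,-0.188,0,32,0,0.3],[0.0985,0.0015,-0.2355,0,39,0,0.3]])

```text
time: 36.75
tool_pos: [0.4988, 0.0484, 0.2279]
tool_rot: [-1.573, 0.001, -1.051]
contact_force: [0.6, -0.3, -0.3]
opening: 0.0376
```

>>> apply_moves(plan=[[0.043,0,-0.02,0,6,0,0.3],[0.087,0.002,-0.04,0,12,0,0.3],[0.13,0.005,-0.06,0,18,0,0.3],[0.174,0.008,-0.08,0,24,0,0.3],[0.217,0.01,-0.099,0,30.8,0,0.3]])

```text
time: 37.38
tool_pos: [0.5218, -0.1887, 0.2177]
tool_rot: [-1.574, 0.001, -1.588]
contact_force: [0.2, 0.5, -1.4]
opening: 0.0374
```

>>> apply_moves(plan=[[0,0.03,0,0,0,0,0.3],[0,0.08,0,0,0,0,0.3],[0,0.13,0,0,0,0,0.3],[0,0.16,0,0,0,0,0.3],[0,0.16,0,0,0,0,0.3]])

```text
time: 38.0
tool_pos: [0.5201, -0.1862, 0.0562]
tool_rot: [-1.578, 0.004, -1.584]
contact_force: [0.2, 0.7, -0.4]
opening: 0.0381
```

>>> apply_moves(plan=[[0,0,0,0,0,0,0.3],[0,0,0,0,0,0,0.3],[0,0,0,0,0,0,0.3],[0,0,0,0,0,0,0.3],[0,0,0,0,0,0,0.3]])

```text
time: 38.62
tool_pos: [0.5228, -0.1875, 0.06]
tool_rot: [-1.57, -0.0, -1.584]
contact_force: [0.7, 0.2, -0.4]
opening: 0.0376
```

Run:
```python
from h import *
st();p=pk(1)
go([(*p,.06,-.8)]);find()
```

```text
38.62 pos [ 0.5228 -0.1875  0.06  ] rot [-1.57  -0.    -1.584] F [ 0.7  0.2 -0.4] open 37.6 q [-0.48  0.6   1.66 -0.    0.89 -0.47]
(np.float64(0.5229055756147168), np.float64(-0.18750508023221266), 0.06, -0.8) shift [ 0.  -0.   0.2] rot [-0.  0.  0.] rows 0.0
orange uv [106.6 266.6] size [41.2 87.4] yaw off -0.9 world [0.5139 0.3724]
```

>>> apply_moves(plan=[[0,0.006,0,0,0,0,0.3],[0,0.012,0,0,0,0,0.3],[0,0.016,0,0,0,0,0.3],[0,0.021,0,0,0,0,0.3],[0,0.021,0,0,0,0,0.3]])

```text
time: 39.3
tool_pos: [0.5224, -0.1873, 0.0382]
tool_rot: [-1.572, 0.0, -1.584]
contact_force: [-0.2, -0.6, -0.3]
opening: 0.0378
```

>>> apply_moves(plan=[[0,0.002,0,0,0,0,0.3],[0,0.004,0,0,0,0,0.3],[0,0.006,0,0,0,0,0.3],[0,0.007,0,0,0,0,0.3],[0,0.007,0,0,0,0,0.3]])

```text
time: 39.92
tool_pos: [0.5227, -0.1874, 0.0326]
tool_rot: [-1.57, -0.0, -1.584]
contact_force: [-2.4, 1.6, 7.9]
opening: 0.0376
```

>>> apply_moves(plan=[[0,0,0,0,0,0,0],[0,0,0,0,0,0,0],[0,-0.03,0,0,0,0,0],[0,-0.09,0,0,0,0,0],[0,-0.15,0,0,0,0,-0.13]])

```text
time: 40.55
tool_pos: [0.5223, -0.1873, 0.1829]
tool_rot: [-1.572, 0.0, -1.584]
contact_force: [0.7, -0.3, 0.5]
opening: 0.0502
```

>>> apply_moves(plan=[[-0.052,-0.02,-0.005,0,-6,0,-0.13],[-0.106,-0.045,-0.01,0,-12,0,-0.13],[-0.16,-0.048,-0.016,0,-18,0,-0.13],[-0.214,-0.048,-0.021,0,-24,0,-0.13],[-0.267,-0.048,-0.0265,0,-30.8,0,-0.13]])

```text
time: 41.18
tool_pos: [0.4994, 0.0816, 0.2298]
tool_rot: [-1.57, -0.0, -1.043]
contact_force: [1.1, 0.1, 0.3]
opening: 0.0517
```

>>> apply_moves(plan=[[-0.05,0,0.032,0,-8,0,-0.13],[-0.1,0,0.063,0,-16,0,-0.13],[-0.15,0,0.095,0,-24,0,-0.13],[-0.2,0.005,0.127,0,-32,0,-0.13],[-0.2463,0.01,0.158,0,-39,0,-0.13]])

```text
time: 41.8
tool_pos: [0.5129, 0.3743, 0.2194]
tool_rot: [-1.571, -0.0, -0.361]
contact_force: [-0.5, -0.7, 1.7]
opening: 0.052
```

>>> apply_moves(plan=[[0,0,0,0,0,0,-0.13],[0,0.02,0,0,0,0,-0.13],[0,0.05,0,0,0,0,-0.13],[0,0.08,0,0,0,0,-0.13],[0,0.08,0,0,0,0,-0.13]])

```text
time: 42.42
tool_pos: [0.5121, 0.3705, 0.1374]
tool_rot: [-1.575, 0.003, -0.367]
contact_force: [-0.2, 0.3, 0.7]
opening: 0.052
```

Run:
```python
from h import *
st();go([(.5139,.3724,.1015,69)]);find()
```

```text
42.42 pos [0.5121 0.3705 0.1374] rot [-1.575  0.003 -0.367] F [-0.2  0.3  0.7] open 52.0 q [ 0.51  0.63  1.34 -0.    1.18 -0.7 ]
(0.5139, 0.3724, 0.1015, 69) shift [ 1.2 35.9  2.6] rot [ 0.3 -0.  -0.2] rows 0.58
```

>>> apply_moves(plan=[[0,0.015,0,0,0,0,-0.13],[0,0.03,0,0,0,0,-0.13],[0,0.036,0,0,0,0,-0.13],[0,0.039,0,0,0,0,-0.13],[0,0.039,0,0,0,0,-0.13]])

```text
time: 43.1
tool_pos: [0.5132, 0.3723, 0.1006]
tool_rot: [-1.571, -0.0, -0.366]
contact_force: [-0.2, -0.6, 0.2]
opening: 0.0519
```

>>> apply_moves(plan=[[0,0,0,0,0,0,0.3],[0,0,0,0,0,0,0.3],[0,0,0,0,0,0,0.3],[0,0,0,0,0,0,0.3],[0,0,0,0,0,0,0.3]])

```text
time: 43.72
tool_pos: [0.5134, 0.3724, 0.1011]
tool_rot: [-1.57, -0.001, -0.366]
contact_force: [-0.3, 0.2, 3.5]
opening: 0.0381
```

Run:
```python
from h import *
st();p=pk(0);s=robot.observe()
go([(*s["tool_pos"][:2],.2315,69),(.50,.08,.23,30),(*p,.22,-.8),(*p,.06,-.8)])
```

```text
43.73 pos [0.5134 0.3724 0.1011] rot [-1.57e+00 -1.00e-03 -3.66e-01] F [-0.3  0.2  3.5] open 38.1 q [ 0.51  0.66  1.38 -0.    1.1  -0.7 ]
(np.float64(0.5134436575372986), np.float64(0.3723565482384613), 0.2315, 69) shift [ 1.000e-01 -1.304e+02  1.000e-01] rot [-0.  0.  0.] rows 2.09
(0.5, 0.08, 0.23, 30) shift [  92.2    1.5 -277.8] rot [ 0. 39.  0.] rows 4.68
(np.float64(0.45491262573288954), np.float64(-0.1865259140730138), 0.22, -0.8) shift [ 208.3   10.  -172.3] rot [-0.  30.8 -0. ] rows 4.33
(np.float64(0.45491262573288954), np.float64(-0.1865259140730138), 0.06, -0.8) shift [  0. 160.  -0.] rot [0. 0. 0.] rows 2.56
```

>>> apply_moves(plan=[[0,-0.03,0,0,0,0,0.3],[0,-0.07,0,0,0,0,0.3],[0,-0.11,0,0,0,0,0.3],[0,-0.13,0,0,0,0,0.3],[0,-0.13,0,0,0,0,0.3]])

```text
time: 44.35
tool_pos: [0.5137, 0.3725, 0.232]
tool_rot: [-1.569, -0.002, -0.366]
contact_force: [0.0, -0.1, -1.2]
opening: 0.0378
```

>>> apply_moves(plan=[[0.018,0,-0.055,0,8,0,0.3],[0.037,0,-0.111,0,16,0,0.3],[0.055,0.001,-0.166,0,24,0,0.3],[0.074,0.0015,-0.222,0,32,0,0.3],[0.092,0.0015,-0.278,0,39,0,0.3]])

```text
time: 44.98
tool_pos: [0.4985, 0.0779, 0.2275]
tool_rot: [-1.573, 0.001, -1.051]
contact_force: [1.1, -0.3, -0.4]
opening: 0.0376
```

>>> apply_moves(plan=[[0.042,0,-0.034,0,6,0,0.3],[0.083,0.002,-0.069,0,12,0,0.3],[0.125,0.005,-0.103,0,18,0,0.3],[0.167,0.008,-0.138,0,24,0,0.3],[0.208,0.01,-0.172,0,30.8,0,0.3]])

```text
time: 45.6
tool_pos: [0.4535, -0.1877, 0.2175]
tool_rot: [-1.573, 0.001, -1.588]
contact_force: [0.7, -0.5, 0.1]
opening: 0.038
```

>>> apply_moves(plan=[[0,0.03,0,0,0,0,0.3],[0,0.08,0,0,0,0,0.3],[0,0.13,0,0,0,0,0.3],[0,0.16,0,0,0,0,0.3],[0,0.16,0,0,0,0,0.3]])

```text
time: 46.22
tool_pos: [0.4525, -0.1851, 0.0563]
tool_rot: [-1.577, 0.004, -1.584]
contact_force: [-0.5, 0.6, -1.2]
opening: 0.0377
```

>>> apply_moves(plan=[[0,0,0,0,0,0,0.3],[0,0,0,0,0,0,0.3],[0,0,0,0,0,0,0.3],[0,0,0,0,0,0,0.3],[0,0,0,0,0,0,0.3]])

```text
time: 46.85
tool_pos: [0.455, -0.1865, 0.0595]
tool_rot: [-1.57, -0.0, -1.584]
contact_force: [0.1, -0.1, 0.3]
opening: 0.038
```

Run:
```python
from h import *
st();p=pk(0)
go([(*p,.06,-.8)]);find()
```

```text
46.85 pos [ 0.455  -0.1865  0.0595] rot [-1.57  -0.    -1.584] F [ 0.1 -0.1  0.3] open 38.0 q [-0.55  0.51  1.84 -0.    0.8  -0.53]
(np.float64(0.45491262573288954), np.float64(-0.1865259140730138), 0.06, -0.8) shift [ 0.  -0.5 -0. ] rot [-0.  0.  0.] rows 0.01
```

>>> apply_moves(plan=[[0,0.006,0,0,0,0,0.3],[0,0.012,0,0,0,0,0.3],[0,0.016,0,0,0,0,0.3],[0,0.021,0,0,0,0,0.3],[0,0.021,0,0,0,0,0.3]])

```text
time: 47.52
tool_pos: [0.4546, -0.1863, 0.0377]
tool_rot: [-1.572, 0.0, -1.584]
contact_force: [0.5, -0.2, 0.4]
opening: 0.0378
```

>>> apply_moves(plan=[[0,0.002,0,0,0,0,0.3],[0,0.004,0,0,0,0,0.3],[0,0.006,0,0,0,0,0.3],[0,0.007,0,0,0,0,0.3],[0,0.007,0,0,0,0,0.3]])

```text
time: 48.15
tool_pos: [0.4549, -0.1865, 0.032]
tool_rot: [-1.57, -0.0, -1.584]
contact_force: [-1.5, 0.8, 9.4]
opening: 0.0375
```

>>> apply_moves(plan=[[0,0,0,0,0,0,0],[0,0,0,0,0,0,0],[0,-0.03,0,0,0,0,0],[0,-0.09,0,0,0,0,0],[0,-0.15,0,0,0,0,0]])

```text
time: 48.78
tool_pos: [0.4545, -0.1863, 0.1825]
tool_rot: [-1.572, 0.001, -1.584]
contact_force: [0.9, -0.6, -0.7]
opening: 0.0457
```

>>> apply_moves(plan=[[-0.06,-0.02,0,0,0,0,1],[-0.12,-0.045,0,0,0,0,1],[-0.18,-0.05,0,0,0,0,1],[-0.24,-0.05,-0.01,0,0,0,1],[-0.3,-0.05,-0.02,0,0,0,1]])

```text
time: 49.4
tool_pos: [0.4384, 0.1157, 0.2312]
tool_rot: [-1.57, -0.0, -1.584]
contact_force: [1.3, -0.1, -0.3]
opening: 0.0018
```

Run:
```python
from h import *
st()
a=cams.read_camera("scene");b=cams.read_camera("top");cv2.imwrite("pics/s3f.png",a)
r=rect("top",b,CASE,.036,-.14,.14,-.2,.12,1.2)
a=cv2.resize(a[90:220,50:200],None,fx=2.7,fy=2.7,interpolation=cv2.INTER_CUBIC)
o=np.zeros((360,800,3),np.uint8);o[:a.shape[0],:a.shape[1]]=a;o[:r.shape[0],410:410+r.shape[1]]=r;cv2.imwrite("pics/s3.png",o)
```

```text
49.4 pos [0.4384 0.1157 0.2312] rot [-1.57  -0.    -1.584] F [ 1.3 -0.1 -0.3] open 1.8 q [ 0.09  0.22  1.72 -0.    1.21  0.1 ]
```

View pics/s3.png

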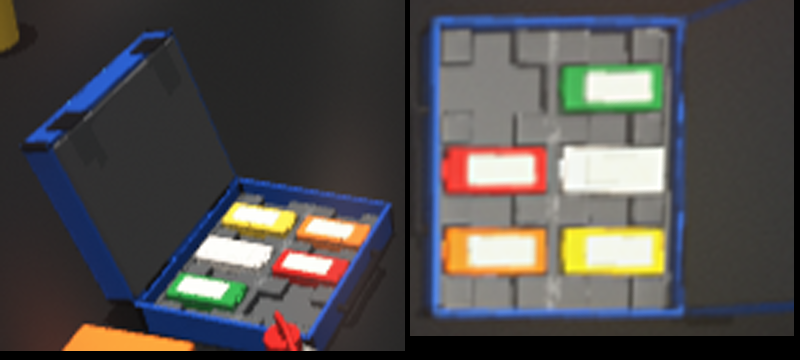

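```bash
cat >> h.py <<'E'
def lid(th,d=.185,over=0.):
    "TCP world for finger corner pushing at lid angle th; over = lead in rad"
    def P(d,t): return np.array([-.104+d*np.cos(t)-.034*np.sin(t),.046+d*np.sin(t)+.034*np.cos(t)])
    t=th-over;q=P(d,t);y=min(q[0],P(.208,t)[0]) if t>np.pi/2 else q[0]
    return (*w(CASE,0,y-.0095),q[1]+.011,-.8)
E
python3 - <<'E'
from h import *
a=np.array(lid(2.0));b=a.copy();b[1]-=.02;b[2]=.205;print(b,np.hypot(b[0],b[1]))
go([(.46,-.08,.34,-.8),(.52,-.30,.34,-.8),(b[0],b[1],.33,-.8),tuple(b)])
print()
go([tuple(b)]+[lid(t) for t in np.arange(1.9,-.01,-.19)])
E
```

```text
[ 0.51887408 -0.48745071  0.205      -0.8       ] 0.7119259111964097
(0.46, -0.08, 0.34, -0.8) shift [ 198.4 -109.2   23.9] rot [ 0.   0.4 -0.1] rows 3.64
(0.52, -0.3, 0.34, -0.8) shift [219.1   0.   63.1] rot [0. 0. 0.] rows 3.65
(np.float64(0.5188740799215789), np.float64(-0.4874507074755079), 0.33, -0.8) shift [187.4  10.    1.5] rot [0. 0. 0.] rows 3.0
(np.float64(0.5188740799215789), np.float64(-0.4874507074755079), np.float64(0.205), np.float64(-0.8)) shift [  0. 125.  -0.] rot [0. 0. 0.] rows 2.0

(np.float64(0.5188740799215789), np.float64(-0.4874507074755079), np.float64(0.205), np.float64(-0.8)) shift [605.6  25.1  85.5] rot [ 0.   0.4 -0.1] rows 9.79
(np.float64(0.519134080527139), np.float64(-0.4493963578873188), np.float64(0.22107367094881258), -0.8) shift [-38.1 -16.1  -0.3] rot [0. 0. 0.] rows 0.66
(np.float64(0.519665226017504), np.float64(-0.4125138039233569), np.float64(0.23549280458050842), -0.8) shift [-36.9 -14.4   0. ] rot [0. 0. 0.] rows 0.63
(np.float64(0.520211963449578), np.float64(-0.37454855107194596), np.float64(0.24348770912322457), -0.8) shift [-38.  -8
[... 578 characters left out ...]
.20909489171064283), -0.8) shift [-30.7  18.2   0. ] rot [0. 0. 0.] rows 0.57
(np.float64(0.5225442084506403), np.float64(-0.21259828759560578), np.float64(0.1854565621713015), -0.8) shift [-26.7  23.6   0. ] rot [0. 0. 0.] rows 0.57
(np.float64(0.5228579371884919), np.float64(-0.19081307560800378), np.float64(0.15719488445100321), -0.8) shift [-21.8  28.3   0. ] rot [0. 0. 0.] rows 0.57
(np.float64(0.523089163237147), np.float64(-0.17475682101844192), np.float64(0.12532703956463986), -0.8) shift [-16.1  31.9   0. ] rot [0. 0. 0.] rows 0.57
(np.float64(0.5232295644173929), np.float64(-0.16500741299190216), np.float64(0.09100000000000008), -0.8) shift [-9.8 34.3  0. ] rot [0. 0. 0.] rows 0.57
```

>>> apply_moves(plan=[[0.04,-0.04,0.005,0,0,0,1],[0.08,-0.08,0.01,0,0,0,1],[0.12,-0.109,0.015,0,0,0,1],[0.16,-0.109,0.02,0,0,0,1],[0.198,-0.109,0.024,0,0,0,1]])

```text
time: 50.12
tool_pos: [0.4601, -0.0868, 0.3404]
tool_rot: [-1.57, -0.001, -1.585]
contact_force: [0.3, -0.6, -0.2]
opening: 0.0002
```

>>> apply_moves(plan=[[0.044,0,0.013,0,0,0,1],[0.088,0,0.025,0,0,0,1],[0.132,0,0.038,0,0,0,1],[0.176,0,0.05,0,0,0,1],[0.219,0,0.063,0,0,0,1]])

```text
time: 50.75
tool_pos: [0.5199, -0.3068, 0.3398]
tool_rot: [-1.571, -0.0, -1.585]
contact_force: [-0.2, 0.4, 0.8]
opening: 0.0002
```

>>> apply_moves(plan=[[0.05,0,0,0,0,0,1],[0.1,0,0,0,0,0,1],[0.15,0,0,0,0,0,1],[0.192,0.01,0.0015,0,0,0,1],[0.192,0.01,0.0015,0,0,0,1]])

```text
time: 51.38
tool_pos: [0.5171, -0.5001, 0.3261]
tool_rot: [-1.575, 0.003, -1.589]
contact_force: [0.5, -0.1, -0.6]
opening: 0.0004
```

>>> apply_moves(plan=[[0,0,0,0,0,0,1],[0,0.04,0,0,0,0,1],[0,0.08,0,0,0,0,1],[0,0.12,0,0,0,0,1],[0,0.12,0,0,0,0,1]])

```text
time: 52.0
tool_pos: [0.5186, -0.494, 0.2079]
tool_rot: [-1.575, 0.005, -1.583]
contact_force: [0.6, 0.2, -0.8]
opening: 0.0
```

Run:
```python
from h import *
st()
go([lid(t) for t in (1.9,1.7,1.5)])
a=cams.read_camera("scene");a=a[60:220,20:200];cv2.imwrite("pics/s4.png",cv2.resize(a,None,fx=3,fy=3,interpolation=cv2.INTER_CUBIC))
```

```text
52.0 pos [ 0.5186 -0.494   0.2079] rot [-1.575  0.005 -1.583] F [ 0.6  0.2 -0.8] open 0.0 q [-0.87  0.74  0.93  0.    1.48 -0.86]
(np.float64(0.519134080527139), np.float64(-0.4493963578873188), np.float64(0.22107367094881258), -0.8) shift [-44.6 -12.9  -0.1] rot [ 0.2  0.1 -0.3] rows 0.74
(np.float64(0.5196942524802178), np.float64(-0.410498216674949), np.float64(0.23607727712765886), -0.8) shift [-38.9 -15.    0. ] rot [0. 0. 0.] rows 0.67
(np.float64(0.5202657372095407), np.float64(-0.37081452030326323), np.float64(0.24394163737845198), -0.8) shift [-39.7  -7.9   0. ] rot [0. 0. 0.] rows 0.65
```

View pics/s4.png

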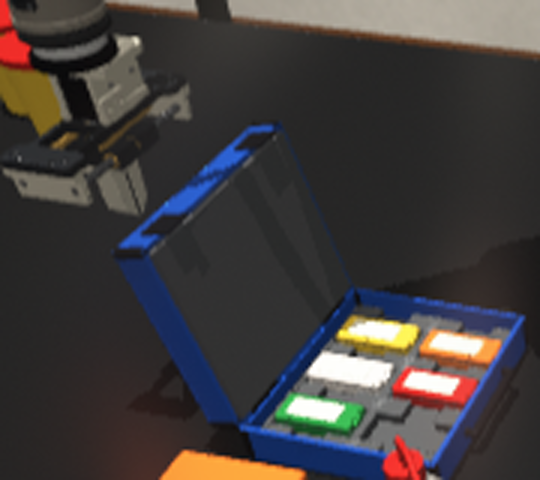

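>>> apply_moves(plan=[[-0.025,-0.008,0,0,0,0,1],[-0.048,-0.016,0,0,0,0,1],[-0.072,-0.024,0,0,0,0,1],[-0.096,-0.031,0,0,0,0,1],[-0.121,-0.036,0,0,0,0,1]])

```text
time: 52.68
tool_pos: [0.5217, -0.3757, 0.2503]
tool_rot: [-1.566, -0.006, -1.584]
contact_force: [1.3, -2.3, -0.5]
opening: 0.0003
```

Run:
```python
from h import *
st()
go([lid(t) for t in (1.4,1.25,1.1,.95,.8)])
```

```text
52.67 pos [ 0.5217 -0.3757  0.2503] rot [-1.566 -0.006 -1.584] F [ 1.3 -2.3 -0.5] open 0.3 q [-0.74  0.55  1.15 -0.    1.43 -0.73]
(np.float64(0.5205359737910209), np.float64(-0.3520493881873226), np.float64(0.24508708290647332), -0.8) shift [-23.7   5.1  -1.5] rot [-0.3  0.   0.3] rows 0.39
(np.float64(0.520941039414515), np.float64(-0.32392177534211164), np.float64(0.24328311490222257), -0.8) shift [-28.1   1.8   0. ] rot [0. 0. 0.] rows 0.45
(np.float64(0.5213376747466734), np.float64(-0.2963795589292438), np.float64(0.2372956297398352), -0.8) shift [-27.5   6.    0. ] rot [0. 0. 0.] rows 0.45
(np.float64(0.521716972213031), np.float64(-0.27004127775185643), np.float64(0.2272590934278062), -0.8) shift [-26.3  10.    0. ] rot [0. 0. 0.] rows 0.45
(np.float64(0.5220704136102104), np.float64(-0.24549843282322872), np.float64(0.21339890493421537), -0.8) shift [-24.5  13.9   0. ] rot [0. 0. 0.] rows 0.45
```

>>> apply_moves(plan=[[-0.022,0.002,0,0,0,0,1],[-0.05,0.004,0,0,0,0,1],[-0.078,0.01,0,0,0,0,1],[-0.104,0.02,0,0,0,0,1],[-0.129,0.034,0,0,0,0,1]])

```text
time: 53.3
tool_pos: [0.5242, -0.2464, 0.2165]
tool_rot: [-1.564, -0.005, -1.584]
contact_force: [0.5, -1.3, 1.4]
opening: 0.0005
```

Run:
```python
from h import *
st()
go([lid(t) for t in (.65,.5,.35,.2,.1,0)])
```

```text
53.3 pos [ 0.5242 -0.2464  0.2165] rot [-1.564 -0.005 -1.584] F [ 0.5 -1.3  1.4] open 0.5 q [-0.57  0.45  1.41 -0.    1.27 -0.56]
(np.float64(0.5223900614064052), np.float64(-0.22330220352922328), np.float64(0.1960263342118352), -0.8) shift [-23.2  20.4  -2.2] rot [-0.4  0.1  0.3] rows 0.5
(np.float64(0.5226687370012326), np.float64(-0.20395106932755241), np.float64(0.1755315317460502), -0.8) shift [-19.4  20.5   0. ] rot [0. 0. 0.] rows 0.45
(np.float64(0.5229001819416219), np.float64(-0.18787961497381556), np.float64(0.15237476661606938), -0.8) shift [-16.1  23.2   0. ] rot [0. 0. 0.] rows 0.45
(np.float64(0.5230791984731775), np.float64(-0.17544877068479786), np.float64(0.12707608984368854), -0.8) shift [-12.4  25.3   0. ] rot [0. 0. 0.] rows 0.45
(np.float64(0.5231673792220757), np.float64(-0.16932553084031626), np.float64(0.10929932369911609), -0.8) shift [-6.1 17.8  0. ] rot [0. 0. 0.] rows 0.3
(np.float64(0.5232295644173929), np.float64(-0.16500741299190214), np.float64(0.091), -0.8) shift [-4.3 18.3  0. ] rot [0. 0. 0.] rows 0.3
```

>>> apply_moves(plan=[[-0.022,0.018,-0.001,0,0,0,1],[-0.041,0.039,-0.001,0,0,0,1],[-0.057,0.062,-0.001,0,0,0,1],[-0.069,0.087,-0.001,0,0,0,1],[-0.075,0.103,-0.001,0,0,0,1]])

```text
time: 53.92
tool_pos: [0.5244, -0.1711, 0.1117]
tool_rot: [-1.566, -0.002, -1.583]
contact_force: [-0.4, 0.5, 1.6]
opening: 0.0004
```

>>> apply_moves(plan=[[-0.003,0.006,0,0,0,0,1],[-0.004,0.012,0,0,0,0,1],[-0.005,0.017,0,0,0,0,1],[-0.005,0.02,0,0,0,0,1],[-0.005,0.02,0,0,0,0,1]])

```text
time: 54.55
tool_pos: [0.5232, -0.1666, 0.0911]
tool_rot: [-1.569, -0.001, -1.584]
contact_force: [-3.0, 2.5, 12.8]
opening: 0.0003
```

Run:
```python
from h import *
st()
```

```text
54.55 pos [ 0.5232 -0.1666  0.0911] rot [-1.569e+00 -1.000e-03 -1.584e+00] F [-3.   2.5 12.8] open 0.3 q [-0.45  0.54  1.65  0.    0.95 -0.43]
```

>>> apply_moves(plan=[[0,0.001,0,0,0,0,1],[0,0.002,0,0,0,0,1],[0,0.002,0,0,0,0,1],[0,0.002,0,0,0,0,1],[0,-0.03,0,0,0,0,1]])

```text
time: 55.18
tool_pos: [0.5216, -0.1661, 0.1189]
tool_rot: [-1.574, 0.001, -1.584]
contact_force: [0.4, -0.3, -0.0]
opening: 0.0002
```

>>> apply_moves(plan=[[0,-0.05,0,0,0,0,1],[0,-0.1,0,0,0,0,1],[-0.03,-0.13,-0.02,0,0,0,1],[-0.07,-0.13,-0.05,0,0,0,1],[-0.12,-0.13,-0.08,0,0,0,1]])

```text
time: 55.8
tool_pos: [0.4435, -0.0448, 0.2496]
tool_rot: [-1.57, -0.0, -1.586]
contact_force: [0.9, 1.1, 0.1]
opening: 0.0002
```

Run:
```python
from h import *
st();go([(.40,.12,.25,-20.2),(.391,.3425,.23,-20.2),(.391,.3425,.106,-20.2)]);find()
a=cams.read_camera("scene");b=cams.read_camera("top");cv2.imwrite("pics/t5.png",b)
a=cv2.resize(a[90:230,50:200],None,fx=2.6,fy=2.6,interpolation=cv2.INTER_CUBIC);b=cv2.resize(b[100:260,140:300],None,fx=2.25,fy=2.25)
o=np.zeros((364,760,3),np.uint8);o[:,:390]=a;o[:360,400:]=b;cv2.imwrite("pics/s5.png",o)
```

```text
55.8 pos [ 0.4435 -0.0448  0.2496] rot [-1.57  -0.    -1.586] F [0.9 1.1 0.1] open 0.2 q [-0.27  0.19  1.71 -0.    1.25 -0.26]
(0.4, 0.12, 0.25, -20.2) shift [-164.2   -0.5  -46. ] rot [-0.1 19.3  0. ] rows 2.73
(0.391, 0.3425, 0.23, -20.2) shift [-205.7   20.   -85.3] rot [0. 0. 0.] rows 3.58
(0.391, 0.3425, 0.106, -20.2) shift [  0. 124.  -0.] rot [0. 0. 0.] rows 1.98
```

View pics/s5.png

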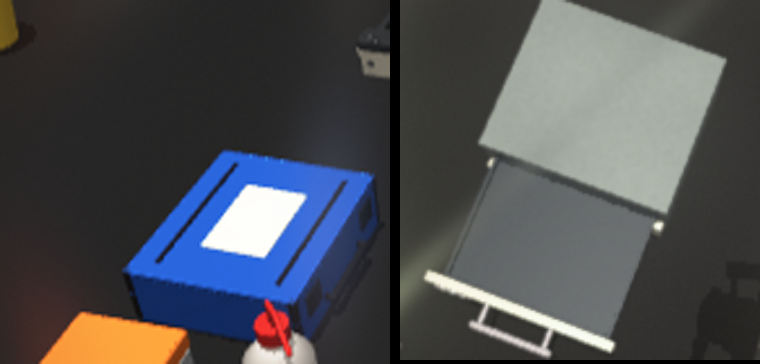

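Picture 12 shows the case closed and the drawer empty. Next I'll grip the handle and push the drawer in.

>>> apply_moves(plan=[[-0.04,0,-0.011,0,5,0,0.52],[-0.08,0,-0.022,0,10,0,0.52],[-0.12,0,-0.034,0,15,0,0.52],[-0.164,0,-0.046,0,19.3,0,0.52],[-0.164,0,-0.046,0,19.3,0,0.52]])

```text
time: 56.58
tool_pos: [0.4006, 0.1207, 0.2493]
tool_rot: [-1.57, 0.0, -1.918]
contact_force: [-0.8, 0.4, 0.3]
opening: 0.022
```

>>> apply_moves(plan=[[-0.05,0.005,-0.021,0,0,0,0.52],[-0.1,0.01,-0.042,0,0,0,0.52],[-0.15,0.015,-0.063,0,0,0,0.52],[-0.206,0.02,-0.085,0,0,0,0.52],[-0.206,0.02,-0.085,0,0,0,0.52]])

```text
time: 57.2
tool_pos: [0.3921, 0.3441, 0.228]
tool_rot: [-1.571, -0.0, -1.917]
contact_force: [0.4, -1.3, 0.1]
opening: 0.022
```

>>> apply_moves(plan=[[0,0,0,0,0,0,0.52],[0,0,0,0,0,0,0.52],[0,0.03,0,0,0,0,0.52],[0,0.06,0,0,0,0,0.52],[0,0.075,0,0,0,0,0.52]])

```text
time: 57.82
tool_pos: [0.3914, 0.3405, 0.1532]
tool_rot: [-1.572, -0.001, -1.923]
contact_force: [-1.0, -0.9, -0.7]
opening: 0.022
```

Run:
```python
from h import *
st();go([(.391,.3425,.107,-20.2)])
```

```text
57.83 pos [0.3914 0.3405 0.1532] rot [-1.572e+00 -1.000e-03 -1.923e+00] F [-1.  -0.9 -0.7] open 22.0 q [ 0.57  0.42  1.66 -0.    1.06  0.92]
(0.391, 0.3425, 0.107, -20.2) shift [-1.8 46.2 -1. ] rot [0.  0.  0.1] rows 0.74
```

>>> apply_moves(plan=[[0,0.012,-0.0005,0,0,0,0.52],[0,0.024,-0.0005,0,0,0,0.52],[0,0.036,-0.0005,0,0,0,0.52],[0,0.046,-0.0005,0,0,0,0.52],[0,0.046,-0.0005,0,0,0,0.52]])

```text
time: 58.45
tool_pos: [0.3904, 0.3419, 0.1074]
tool_rot: [-1.572, -0.001, -1.921]
contact_force: [0.8, 0.0, 0.5]
opening: 0.022
```

>>> apply_moves(plan=[[0,0,0,0,0,0,1],[0,0,0,0,0,0,1],[0,0,0,0,0,0,1],[0,0,0,0,0,0,1],[0,0,0,0,0,0,1]], squeeze=12)

```text
time: 59.08
tool_pos: [0.3919, 0.3421, 0.1086]
tool_rot: [-1.569, 0.001, -1.921]
contact_force: [5.2, -1.7, -1.4]
opening: 0.0107
```

>>> apply_moves(plan=[[0,0,0.02,0,0,0,1],[0,0,0.05,0,0,0,1],[0,0,0.08,0,0,0,1],[0,0,0.11,0,0,0,1],[0,0,0.14,0,0,0,1]])

```text
time: 59.7
tool_pos: [0.524, 0.2939, 0.1086]
tool_rot: [-1.571, 0.002, -1.921]
contact_force: [-0.5, 5.1, 0.8]
opening: 0.0104
```

>>> apply_moves(plan=[[0,0,0.025,0,0,0,1],[0,0,0.045,0,0,0,1],[0,0,0.057,0,0,0,1],[0,0,0.064,0,0,0,1],[0,0,0.065,0,0,0,1]])

```text
time: 60.32
tool_pos: [0.5801, 0.2735, 0.1084]
tool_rot: [-1.578, -0.001, -1.92]
contact_force: [-14.4, 8.5, 9.3]
opening: 0.0101
```

Run:
```python
from h import *
st();go([(.579,.2736,.107,-20.2)])
```

```text
60.33 pos [0.5801 0.2735 0.1084] rot [-1.578e+00 -1.000e-03 -1.920e+00] F [-14.4   8.5   9.3] open 10.1 q [0.32 0.67 1.34 0.   1.14 0.67]
(0.579, 0.2736, 0.107, -20.2) shift [ 0.3  1.4 -1. ] rot [0.4 0.2 0. ] rows 0.04
```

>>> apply_moves(plan=[[0,0,0,0,0,0,0.52],[0,0,0,0,0,0,0.52],[0,0,-0.003,0,0,0,0.52],[0,-0.03,-0.003,0,0,0,0.52],[0,-0.08,-0.003,0,0,0,0.52]])

```text
time: 60.95
tool_pos: [0.5794, 0.2721, 0.1869]
tool_rot: [-1.575, -0.004, -1.921]
contact_force: [0.8, 0.1, 0.8]
opening: 0.0221
```

>>> apply_moves(plan=[[0,-0.05,0,0,0,0,0.52],[0.03,-0.09,-0.03,0,0,0,0.52],[0.08,-0.1,-0.06,0,0,0,0.52],[0.14,-0.1,-0.08,0,0,0,0.52],[0.2,-0.1,-0.09,0,0,0,0.52]])

```text
time: 61.58
tool_pos: [0.4256, 0.1146, 0.2883]
tool_rot: [-1.57, -0.0, -1.92]
contact_force: [0.5, -1.8, 0.1]
opening: 0.0221
```

>>> apply_moves(plan=[[0.02,0,-0.02,0,0,0,0.52],[0.03,0,-0.04,0,0,0,0.52],[0.03,0,-0.04,0,0,0,0.52],[0.03,0,-0.04,0,0,0,0.52],[0.03,0,-0.04,0,0,0,0.52]])

```text
time: 62.2
tool_pos: [0.3802, 0.1015, 0.288]
tool_rot: [-1.571, -0.0, -1.921]
contact_force: [0.5, -1.0, 1.1]
opening: 0.0221
```

Run:
```python
from h import *
st()
a=cams.read_camera("scene");b=cams.read_camera("top");old=cv2.imread("pics/top0.png")
f=lambda i:cv2.resize(i[100:235,160:295],None,fx=2.2,fy=2.2,interpolation=cv2.INTER_CUBIC)
a=cv2.resize(a,(400,300))
o=np.zeros((600,800,3),np.uint8);o[:300,:400]=a
b2=cv2.resize(b,(400,300));o[:300,400:]=b2;o[300:597,:297]=f(b);o[300:597,400:697]=f(old);cv2.imwrite("pics/fin.png",o)
# drawer offset relative to start in handle area
c,e=cv2.phaseCorrelate(np.float32(cv2.cvtColor(old[155:210,172:265],6)),np.float32(cv2.cvtColor(b[155:210,172:265],6)));print(c,e)
```

```text
62.2 pos [0.3802 0.1015 0.288 ] rot [-1.571 -0.    -1.921] F [ 0.5 -1.   1.1] open 22.1 q [ 0.07  0.05  1.75 -0.    1.34  0.42]
(-0.012988738007500444, -0.005780677249376254) 0.9959816974898179
```

View pics/fin.png

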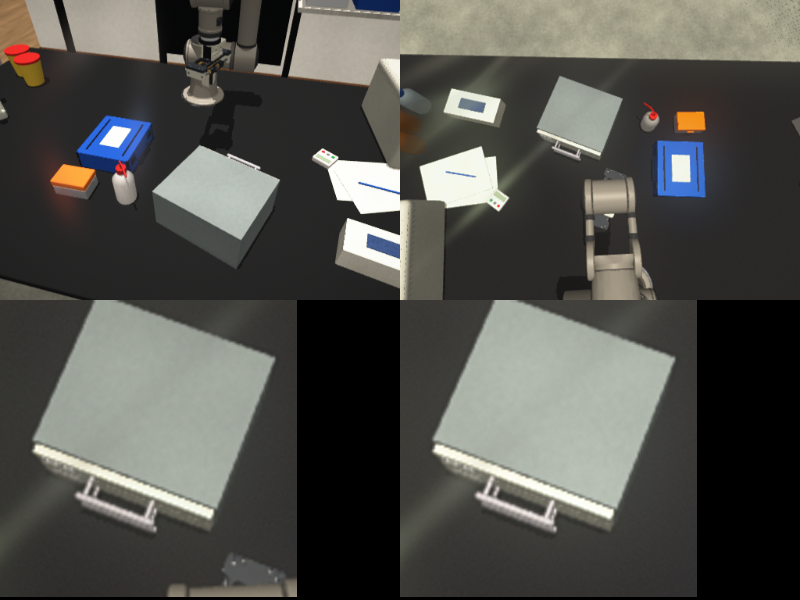

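The last picture shows the drawer as it was at the start (image shift about 0.01 px). The case is closed, and the bottle, tip box and timer look unmoved.

```bash
python3 -c "
from cell import robot
print(robot.hand_in())"
```

```text
the job is handed in; nothing more can be done
None
```

The job is done and handed in at about 62 s. No verdict is reported.

- **Mailers:** All five were in the drawer. I pulled it to its stop (199 mm measured) and laid each one in its own pocket: orange 0, red 1, yellow 3, white 4, green 5. Each went down to the pocket floor with a light contact of about 5–12 N. A picture taken before closing showed all five lying flat, and the drawer was empty.
- **Lid:** I swung it over and pressed it down with about 13 N. The fingertips then stood at 80 mm, the height given for the shut lid, and the picture shows it closed.
- **Drawer:** I pushed it in against its stop with about 17 N. Its front and handle now match the starting picture to about 0.01 px.
- **Bottle, tip box and timer:** They look unmoved in the last picture, judged by eye.

**Disagreements:** My first cabinet fit was up to 2.3 px out, because the 273 mm depth includes the 15 mm drawer front; I refitted with 258 mm. While I held the green mailer over the case, the camera and arm positions disagreed by 3–7 mm, probably from its chamfered corners. It still went into its pocket without resistance. I noticed no knocked mailer and no slackened grip.

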